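# Load the cell charging tray and bolt it to its dock

### The arm

A 7-joint arm with a two-finger parallel gripper is mounted at the origin on a cart in front of the work surface, level with it; the furniture and walls round the work are solid. World frame = base frame: x ahead of the robot, y to its left, z up, the work surface at z = 0. Lengths are in m, angles in rad, forces in N, time in s.
With the tool pointing down it reaches from about 0.4 to 0.85 m from the base axis. Payload 10.4 kg.
Tool frame: the origin (TCP) lies at the very end of the fingers, on their centre line; the grasp point (between the pads) lies 19 mm behind it; z points along the fingers, y is the direction in which the jaws open and shut (so a half turn about z gives the same grasp; the last joint's range is limited). The gripper opens to 85 mm and grips with 20 to 120 N. Pads are 22 mm wide; open, the fingers measure 114 mm over their backs; the gripper's body (76 mm by 85 mm) begins 54 mm behind the grasp point. The pads swing forward as they close: fully open they stand 13 mm farther back than shut.
Start: joints at [-1.187, 0.332, -0.065, 1.46, 0.022, 1.35, -0.088], TCP at [0.247, 0.574, 0.231] pointing down, gripper open.
Joint ranges: [-2.6, 2.6], [-0.5, 2.12], [-1.47, 1.34], [0.16, 2.42], [-1.27, 4.41], [0.06, 2.06], [-2.6, 2.6]. Speed limits (rad/s): [2.22, 2.22, 2.79, 2.79, 3.14, 3.14, 3.14].

### API

Orientations are given as a unit quaternion [x, y, z, w].
In Python, from workcell import get_obs, camera, camera_info, hand_in gives the robot as it stands.
- The arm moves only by the tool move_arm, never from a script. Its argument "moves" is a list of rows, each a list of 3 entries, a list of its own where there are three numbers: the shift along the tool's x, y, z in units of 25 mm (1.0 is 25 mm), then the turn, a rotation vector about the tool's x, y, z in degrees, then the opening, from 0 (shut) to 1 (fully open). A call has 1 to 5 rows; each row shifts and turns the commanded pose from where the row before left it, along the tool's axes as they then stand; what a row does not reach is not made up. A row lasts 1/8 s, in which the tool goes at most 62.5 mm and 10.7 degrees, less where a joint would pass 70% of its speed; a pose out of reach is approached as far as the arm can. A call is refused whole if a number of a shift passes 1 or a number of a turn 10.7, either way. A call with a gripper value outside its range is refused whole. The fingers move at their own pace and stop on an object; "squeeze" is the grip in N (left out, the last holds). Time passes only in rows, so rows that do not move let the fingers close. It gives the time, the measured TCP pose, the force and the opening at its end, in the units of the state.
- get_obs(): the state, without advancing time (a new reading comes with each control period).
- camera(name): name is "scene" or "top" or "wrist"; returns the picture (384x512x3 uint8, red, green, blue); there is no depth.
- camera_info(name): a dict with "fx", "fy", "cx", "cy" (pixels), "origin" and "rotation" of the camera in the world. Camera axes: x right, y down, z forward; pixel columns grow to the right and rows downward; lengths in m; the calibration is good to about 2 mm. A picture is of the moment at which its call begins: read the wrist's pose just before it. camera_info takes no time and is no camera call; for the wrist camera it gives the pose at the moment of the call.
- hand_in(): hands the job in, once; it reports no verdict.
The state is a dict: "clock": time; "joint_pos": joint angles; "joint_velocities": joint speeds; "tau": joint torques, N m; "position": TCP position; "ee_rot": TCP orientation; "ft_force": force on the tool from outside, world axes, zero at the start; "torque": the same for the moment, N m; "grip_width": opening from 0.0 (shut) to 1.0 (fully open).
Only numpy, scipy, OpenCV 4.12 (cv2) and the standard library are available. Lean on these libraries where they do the work, as an engineer would, in place of code of your own. Each camera call takes 0.05 s, during which the arm holds its last target. There are 200 camera calls.

### The job

Put the loose green cells on the bench on charge: load each into a bay of its own in the pulled-out blue tray, flat end against the spring contact and brass-button end towards the dock, and press it down until the clip holds it level and fully down. When all are in, push the tray fully home against the dock, and only then turn both red captive bolts clockwise to their end stops. Leave everything else on the bench where it is.

Things in the scene. Friction and masses are not known exactly. Their poses are not given: they have to be found in the camera images.
- tray_front (a point): Middle of the flat front face (robot side) of the blue sliding tray of the charging station, 25 mm above the bench. The face is 196 mm wide, from z 9 to z 41 mm, with a white strip on its top edge. x points into the tray, the way it slides home; z up.
- dock_top (a point): Middle of the top of the grey dock behind the tray, 72 deep x 200 wide mm, 58 mm high. Dock and tray stand on a grey base plate, 270 deep x 300 wide x 8 mm, fixed to the bench.
- tray (a joint): Travel of the tray towards the dock, m: 0 = pulled out to its stop, 0.060 = fully home. It slides stiffly (about 5 N of friction). The bays and both bolts ride on it.
- bay1 (a point): The left bay of the tray (62 mm between bays): the point where the centre of a fully seated cell lies, 16 mm above the bay floor, 31 mm above the bench. x points along the bay to the dock, y left, z up. Low guide rails (tops 9 mm below this point) at x = -34 to -20 mm; open for fingers from x = -19 to 15 mm.
- bay2 (a point): The middle bay of the tray (62 mm between bays): the point where the centre of a fully seated cell lies, 16 mm above the bay floor, 31 mm above the bench. x points along the bay to the dock, y left, z up. Same inside as bay1.
- bay3 (a point): The right bay of the tray (62 mm between bays): the point where the centre of a fully seated cell lies, 16 mm above the bay floor, 31 mm above the bench. x points along the bay to the dock, y left, z up. Same inside as bay1.
- bay1_spring (a point): Spring contact of bay1, the same in every bay: centre of the face, relaxed, of a 14 mm steel button on the bay axis, 30 mm before the bay point (x = -30 mm). It yields to x = -42 mm at 0.6 N/mm; the front wall starts at -53 mm. A cell fits only with its flat end pushed 5 mm into the spring, so it goes in tilted about 20 degrees, flat end low and first.
- bay1_clip (a point): Clip of bay1, the same in every bay, on the bay axis: two sprung steel jaws, x = 16 to 28 mm from the bay point, tops 12 mm above it, 43 mm wide outside, lips 27 mm apart at 9 mm above it. They spread when the cell is pressed down between them (about 10 N) and close over it. A fixed wall with brass contact stands at x = 35 mm, 7 mm higher than this point.
- cell1_mid (a point): Centre of a green cylindrical rechargeable cell, 32 mm diameter, 70 mm long over all, 0.13 kg, lying on its side on the bench (centre 16 mm up; it can roll). x lies along the cell from its flat steel end (x = -35 mm) to its brass-button end (x = +35 mm, a white band near it). May be absent.
- cell1_plus (a point): Tip of the brass button of cell1, on its axis, 35 mm from its centre. May be absent.
- cell2_mid (a point): As cell1_mid, another such cell. May be absent.
- cell2_plus (a point): Tip of the brass button of cell2, on its axis, 35 mm from its centre. May be absent.
- cell3_mid (a point): As cell1_mid, another such cell. May be absent.
- cell3_plus (a point): Tip of the brass button of cell3, on its axis, 35 mm from its centre. May be absent.
- bolt_left_grip (a point): Centre of the red wing of the left captive bolt, on its vertical axis, 38 mm above the bench, in the tray's left ear. The wing is a bar 38 mm long (along x), 10 mm thick (y) and 22 mm high, from z 27 to 50 mm; the ear below is at z 21 mm. The axes turn with the bolt.
- bolt_left (a joint): Turn of the left captive bolt, rad, growing clockwise seen from above: 0 = loose, 3.0 = end stop (tight). At 0 the wing lies along the tray's x. Turns against about 0.05 N m and stays where it is left.
- bolt_right_grip (a point): Centre of the red wing of the right captive bolt, on its vertical axis, 38 mm above the bench, in the tray's right ear. The wing is a bar 38 mm long (along x), 10 mm thick (y) and 22 mm high, from z 27 to 50 mm; the ear below is at z 21 mm. The axes turn with the bolt.
- bolt_right (a joint): Turn of the right captive bolt, rad, growing clockwise seen from above: 0 = loose, 3.0 = end stop (tight). At 0 the wing lies along the tray's x. Turns against about 0.05 N m and stays where it is left.
- tape_1: Roll of masking tape, 100 mm diameter, 25 mm high; a bystander to be left alone. Origin under its centre.
- tape_measure: Orange tape measure, 37x85x60 mm; a bystander to be left alone. Origin under its centre.
- tin_1: Low food tin, 86 mm diameter, 40 mm high; a bystander to be left alone. Origin under its centre.
Mind the look-alikes: they are no part of the job. Leave any black or brown look-alike of the part that bears cell2_mid alone.

How it is judged:
On the way, in this order (a step that is already met when the one before it is completed fails the run):
1. every cell is held in a bay of the tray, flat end on the spring contact, level and fully down, with the tray still out (((distance between cell1_mid and bay1 below 0.005 m and x of cell1_plus in the frame of bay1 above 0.03 m and z of cell1_plus in the frame of bay1 below 0.005 m) or (distance between cell1_mid and bay2 below 0.005 m and x of cell1_plus in the frame of bay2 above 0.03 m and z of cell1_plus in the frame of bay2 below 0.005 m) or (distance between cell1_mid and bay3 below 0.005 m and x of cell1_plus in the frame of bay3 above 0.03 m and z of cell1_plus in the frame of bay3 below 0.005 m)) and ((distance between cell2_mid and bay1 below 0.005 m and x of cell2_plus in the frame of bay1 above 0.03 m and z of cell2_plus in the frame of bay1 below 0.005 m) or (distance between cell2_mid and bay2 below 0.005 m and x of cell2_plus in the frame of bay2 above 0.03 m and z of cell2_plus in the frame of bay2 below 0.005 m) or (distance between cell2_mid and bay3 below 0.005 m and x of cell2_plus in the frame of bay3 above 0.03 m and z of cell2_plus in the frame of bay3 below 0.005 m)) and ((distance between cell3_mid and bay1 below 0.005 m and x of cell3_plus in the frame of bay1 above 0.03 m and z of cell3_plus in the frame of bay1 below 0.005 m) or (distance between cell3_mid and bay2 below 0.005 m and x of cell3_plus in the frame of bay2 above 0.03 m and z of cell3_plus in the frame of bay2 below 0.005 m) or (distance between cell3_mid and bay3 below 0.005 m and x of cell3_plus in the frame of bay3 above 0.03 m and z of cell3_plus in the frame of bay3 below 0.005 m)) and value of joint tray below 0.045 m), for 0.3 s.
2. the loaded tray is fully home against the dock (((distance between cell1_mid and bay1 below 0.005 m and x of cell1_plus in the frame of bay1 above 0.03 m and z of cell1_plus in the frame of bay1 below 0.005 m) or (distance between cell1_mid and bay2 below 0.005 m and x of cell1_plus in the frame of bay2 above 0.03 m and z of cell1_plus in the frame of bay2 below 0.005 m) or (distance between cell1_mid and bay3 below 0.005 m and x of cell1_plus in the frame of bay3 above 0.03 m and z of cell1_plus in the frame of bay3 below 0.005 m)) and ((distance between cell2_mid and bay1 below 0.005 m and x of cell2_plus in the frame of bay1 above 0.03 m and z of cell2_plus in the frame of bay1 below 0.005 m) or (distance between cell2_mid and bay2 below 0.005 m and x of cell2_plus in the frame of bay2 above 0.03 m and z of cell2_plus in the frame of bay2 below 0.005 m) or (distance between cell2_mid and bay3 below 0.005 m and x of cell2_plus in the frame of bay3 above 0.03 m and z of cell2_plus in the frame of bay3 below 0.005 m)) and ((distance between cell3_mid and bay1 below 0.005 m and x of cell3_plus in the frame of bay1 above 0.03 m and z of cell3_plus in the frame of bay1 below 0.005 m) or (distance between cell3_mid and bay2 below 0.005 m and x of cell3_plus in the frame of bay2 above 0.03 m and z of cell3_plus in the frame of bay2 below 0.005 m) or (distance between cell3_mid and bay3 below 0.005 m and x of cell3_plus in the frame of bay3 above 0.03 m and z of cell3_plus in the frame of bay3 below 0.005 m)) and value of joint tray above 0.056 m), for 0.2 s.
3. both captive bolts are turned clockwise to their end stops (value of joint tray above 0.056 m and value of joint each of bolt_left, bolt_right above 2.88 rad), for 0.2 s.
At the end, for the whole second after the job is handed in: Every cell that is present lies in a bay with its centre within 5 mm of the bay point, its brass-button end towards the dock and level (button tip less than 5 mm above the bay point); the tray is home to within 4 mm; both bolts are within 0.12 rad of their end stops (all of step 3 and ((distance between cell1_mid and bay1 below 0.005 m and x of cell1_plus in the frame of bay1 above 0.03 m and z of cell1_plus in the frame of bay1 below 0.005 m) or (distance between cell1_mid and bay2 below 0.005 m and x of cell1_plus in the frame of bay2 above 0.03 m and z of cell1_plus in the frame of bay2 below 0.005 m) or (distance between cell1_mid and bay3 below 0.005 m and x of cell1_plus in the frame of bay3 above 0.03 m and z of cell1_plus in the frame of bay3 below 0.005 m)) and ((distance between cell2_mid and bay1 below 0.005 m and x of cell2_plus in the frame of bay1 above 0.03 m and z of cell2_plus in the frame of bay1 below 0.005 m) or (distance between cell2_mid and bay2 below 0.005 m and x of cell2_plus in the frame of bay2 above 0.03 m and z of cell2_plus in the frame of bay2 below 0.005 m) or (distance between cell2_mid and bay3 below 0.005 m and x of cell2_plus in the frame of bay3 above 0.03 m and z of cell2_plus in the frame of bay3 below 0.005 m)) and ((distance between cell3_mid and bay1 below 0.005 m and x of cell3_plus in the frame of bay1 above 0.03 m and z of cell3_plus in the frame of bay1 below 0.005 m) or (distance between cell3_mid and bay2 below 0.005 m and x of cell3_plus in the frame of bay2 above 0.03 m and z of cell3_plus in the frame of bay2 below 0.005 m) or (distance between cell3_mid and bay3 below 0.005 m and x of cell3_plus in the frame of bay3 above 0.03 m and z of cell3_plus in the frame of bay3 below 0.005 m))); the robot touches nothing.
It fails at once if a bystander on the bench is shifted more than 40 mm (distance of any of tape_1, tape_measure, tin_1 from where it was at the start of the episode above 0.04 m).
Of cell1, cell2, cell3 only 2 to 3 are there at a start; the rules pass over those that are not, and their reading is None.
At some moment in a run one of cell1, cell2, cell3 may be knocked a few centimetres aside while the robot is not near it.
Once in a run the grip may slacken for a moment while it holds something.
It also fails if it takes over 208 s, if anything falls off the work surface, if the arm or the gripper's body presses on something with over 40 N, if the wrist force passes 120 N, or if a joint passes its speed limit or range.

## Working session

There is one attempt and no reset: what is moved stays moved. The work goes in short steps, Python scripts to look and compute and a tool call to move; the robot and the scene stay as the last step left them, time stands still between calls to the robot, and variables do not carry over. Pictures are saved under pics/ and viewed, about 12 in all and at most 16, crops included, and the job is handed in when it is done.

Besides the shell and the picture viewer there is one more tool, called after ">>>" as name([rows], argument=value, ...), one row to a line, values as JSON. move_arm: Moves the arm, as the interface text tells. Its arguments: {"type":"object","properties":{"moves":{"type":"array","items":{"type":"array"}},"squeeze":{"type":"number"}},"required":["moves"]}

```bash
mkdir -p pics; ls; cat > h.py <<'E'
import numpy as np, cv2
from workcell import get_obs, camera, camera_info, hand_in
from scipy.spatial.transform import Rotation as R
def snap(n,f):
    ci=camera_info(n); im=camera(n); cv2.imwrite('pics/'+f+'.png',im[:,:,::-1]); np.savez('pics/'+f+'.npz',im=im,**{k:np.array(ci[k]) for k in ('fx','fy','cx','cy','origin','rotation')}); return im,ci
def load(f):
    d=np.load('pics/'+f+'.npz'); return d['im'],d
def rot(ci):
    r=np.array(ci['rotation']); return r if r.shape==(3,3) else R.from_quat(r).as_matrix()
def ray(ci,u,v):
    d=rot(ci)@np.array([(u-ci['cx'])/ci['fx'],(v-ci['cy'])/ci['fy'],1]); return np.array(ci['origin']),d
def onz(ci,u,v,z):
    o,d=ray(ci,u,v); return o+d*(z-o[2])/d[2]
def proj(ci,p):
    q=rot(ci).T@(np.array(p)-np.array(ci['origin'])); return np.array([ci['fx']*q[0]/q[2]+ci['cx'],ci['fy']*q[1]/q[2]+ci['cy']])
E
python3 - <<'E'
from h import *
for n in('scene','top'):
    im,ci=snap(n,n+'0'); print(n,{k:np.round(np.array(ci[k]),3).tolist() for k in ci})
a=[cv2.imread(f'pics/{n}0.png') for n in('scene','top')]
cv2.imwrite('pics/both.png',np.vstack(a)[:, :] if 0 else cv2.resize(np.hstack(a),(800,300)))
print(get_obs())
E
```

```text
pics
scene {'fx': 363.754, 'fy': 363.754, 'cx': 256.291, 'cy': 187.085, 'origin': [0.043, -0.646, 0.919], 'rotation': [0.877, -0.313, 0.123, -0.342]}
top {'fx': 451.067, 'fy': 451.067, 'cx': 263.262, 'cy': 191.376, 'origin': [0.471, -0.026, 1.392], 'rotation': [-0.699, 0.715, -0.02, 0.016]}
{'clock': 0.1, 'joint_pos': array([-1.18659481,  0.33278903, -0.06470649,  1.46084336,  0.02160388,
        1.34990598, -0.08847956]), 'joint_velocities': array([-0.00071418, -0.00138207,  0.00093619, -0.00161792, -0.00076344,
        0.00171085, -0.00111649]), 'tau': array([ 8.77668263e-04, -6.26743555e+01,  4.87034780e-02, -3.92428923e+01,
        1.61404163e-02,  7.04249993e-03,  2.59093653e-06]), 'position': array([0.24716525, 0.57368971, 0.23061445]), 'ee_rot': array([ 2.01978411e-01,  9.79389775e-01, -6.17398410e-04, -9.75255308e-05]), 'ft_force': array([ 0.65218676, -0.17149598, -0.29852498]), 'torque': array([-0.00313818,  0.03791219,  0.00898809]), 'grip_width': 0.9979568337464646}
```

View pics/top0.png

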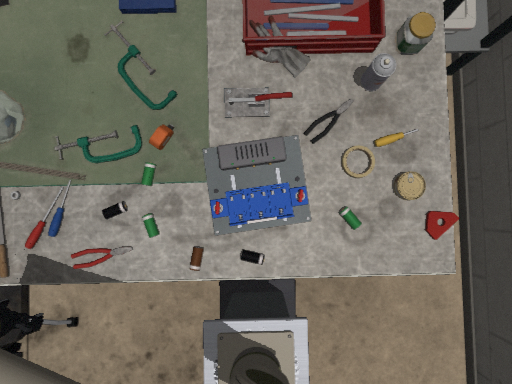

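View pics/scene0.png

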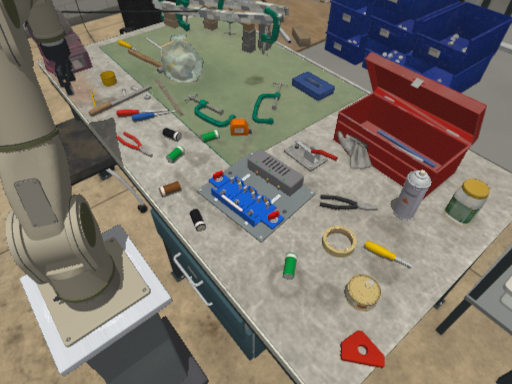

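Top view: green cells at (148,174), (151,225) and (349,218). The look-alikes are black at (115,210) and (252,256), and brown at (197,258). I choose only the three green ones.

```bash
python3 - <<'E'
from h import *
im,ci=load('top0'); hsv=cv2.cvtColor(im,cv2.COLOR_RGB2HSV)
def comps(m,amin,amax):
    n,l,s,c=cv2.connectedComponentsWithStats(m.astype(np.uint8))
    return [(i,s[i],c[i],l==i) for i in range(1,n) if amin<s[i,4]<amax]
g=(hsv[...,0]>50)&(hsv[...,0]<75)&(hsv[...,1]>150)
for i,s,c,m in comps(g,40,600):
    pts=np.argwhere(m)[:,::-1].astype(np.float32); r=cv2.minAreaRect(pts)
    print('green',s,c.round(1),r, onz(ci,*c,.016).round(4))
sc,ci2=load('scene0')
b=(hsv[...,0]>105)&(hsv[...,0]<125)&(hsv[...,1]>140)&(hsv[...,2]>60)
for i,s,c,m in comps(b,800,9000):
    r=cv2.minAreaRect(np.argwhere(m)[:,::-1].astype(np.float32)); print('blue',s,r,[onz(ci,*p,.041).round(4).tolist() for p in cv2.boxPoints(r)])
rd=((hsv[...,0]<6)|(hsv[...,0]>174))&(hsv[...,1]>150)&(hsv[...,2]>100)
for i,s,c,m in comps(rd,20,400):
    if 200<c[0]<315 and 170<c[1]<230:
        print('red',s,c,onz(ci,*c,.05).round(4))
A=cv2.resize(im[125:240,195:315],None,fx=5,fy=5,interpolation=cv2.INTER_CUBIC)
cr=[cv2.resize(im[v-20:v+20,u-20:u+20],(190,190),interpolation=cv2.INTER_CUBIC) for u,v in((148,174),(151,225),(349,218))]
B=np.vstack(cr); B=np.vstack([B,np.zeros((5,190,3),np.uint8)]); 
cv2.imwrite('pics/c1.png',np.hstack([A,B])[:,:,::-1])
E
```

```text
blue [ 210  183   98   43 2321] ((258.8952331542969, 203.65391540527344), (34.597110748291016, 96.61517333984375), 81.52884674072266) [[0.5367, 0.1285, 0.041], [0.5729, -0.1591, 0.041], [0.4699, -0.1715, 0.041], [0.4342, 0.115, 0.041]]
red [298 190   5  12  36] [300.27777778 195.36111111] [ 0.5249 -0.1454  0.05  ]
red [215 202   5  12  39] [216.97435897 207.35897436] [0.495  0.1032 0.05  ]
```

View pics/c1.png

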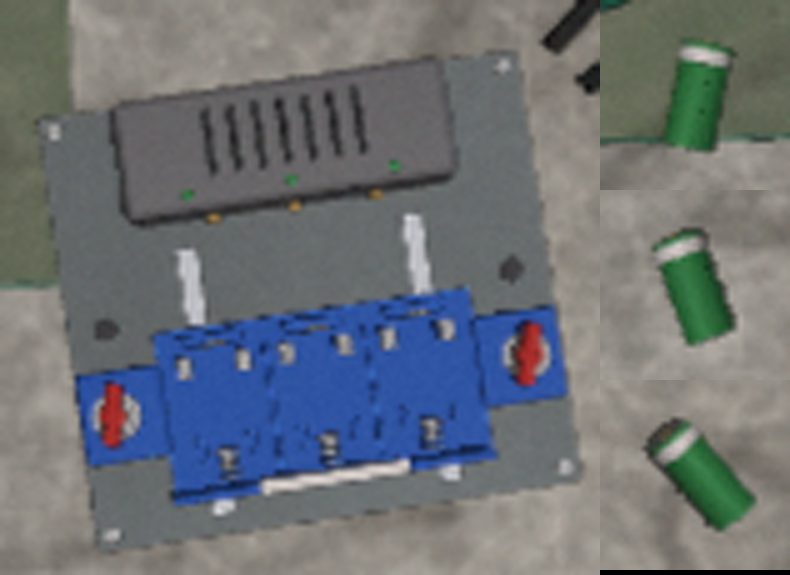

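Close crop: all three green cells have the white band (button end) at the top, towards +x. The tray yaw is about +7°, and its spring and clip positions are visible. Next I measure the cells.

```bash
cat >> h.py <<'E'
def green(im):
    r,g,b=[im[...,i].astype(int) for i in range(3)]
    return (g>r+25)&(g>b+20)&(g>r*1.5)
def cells(im,ci,amin=80,amax=700,z=.016):
    n,l,s,c=cv2.connectedComponentsWithStats(green(im).astype(np.uint8)); out=[]
    for i in range(1,n):
        if not amin<s[i,4]<amax: continue
        r=cv2.minAreaRect(np.argwhere(l==i)[:,::-1].astype(np.float32)); bp=cv2.boxPoints(r)
        e=sorted([(np.linalg.norm(bp[k]-bp[(k+1)%4]),(bp[k]+bp[(k+1)%4])/2) for k in range(4)],key=lambda t:t[0])
        p,q=[onz(ci,*t[1],z)[:2] for t in e[:2]]
        if p[0]<q[0]: p,q=q,p   # p: band end (far)
        out.append((c[i].round(1),s[i,4],p.round(4),q.round(4),round(np.linalg.norm(p-q),4),round(np.degrees(np.arctan2(*(p-q)[::-1])),1)))
    return out
def pose():
    o=get_obs(); return np.array(o['position']),R.from_quat(o['ee_rot'])
def goto(p,zdir,ydir,frm=None):
    "rel. shift (units of 25mm, tool axes now) and rotvec deg from current to target"
    P,Q=frm or pose(); z=np.array(zdir,float); z/=np.linalg.norm(z); y=np.array(ydir,float); y-=z*(y@z); y/=np.linalg.norm(y)
    T=R.from_matrix(np.c_[np.cross(y,z),y,z])
    return (Q.inv().apply(np.array(p)-P)/.025).round(2),np.degrees((Q.inv()*T).as_rotvec()).round(1)
E
python3 - <<'E'
from h import *
im,ci=load('top0')
for c in cells(im,ci): print(c)
E
```

```text
(array([147.6, 175.7]), np.int32(179), array([0.6236, 0.311 ]), array([0.5708, 0.3221]), np.float64(0.0539), np.float64(-11.9))
(array([351.9, 219.7]), np.int32(171), array([ 0.4691, -0.2875]), array([ 0.4276, -0.3202]), np.float64(0.0528), np.float64(38.2))
(array([150.8, 227.1]), np.int32(175), array([0.4662, 0.3164]), array([0.4149, 0.3   ]), np.float64(0.0539), np.float64(17.8))
```

```bash
python3 - <<'E'
from h import *
f=np.radians(17.8)
print(goto([.447,.310,.2],[0,0,-1],[-np.sin(f),np.cos(f),0]))
E
```

```text
(array([-11.51,  -6.52,   1.23]), array([ -0.1,  -0. , -41.1]))
```

>>> move_arm([
  [[-0.96, -0.54, 0.1], [0, 0, 0], 1],
  [[-0.96, -0.54, 0.1], [0, 0, 0], 1],
  [[-0.96, -0.54, 0.1], [0, 0, 0], 1],
  [[-0.96, -0.54, 0.1], [0, 0, 0], 1],
  [[-0.96, -0.54, 0.1], [0, 0, 0], 1],
])

```text
clock: 0.72
position: [0.3312, 0.4636, 0.2184]
ee_rot: [0.202, 0.979, -0.0, -0.0]
ft_force: [0.4, 0.1, 0.0]
grip_width: 1.001
```

>>> move_arm([
  [[-0.96, -0.54, 0.1], [0, 0, 0], 1],
  [[-0.96, -0.54, 0.1], [0, 0, 0], 1],
  [[-0.96, -0.54, 0.1], [0, 0, 0], 1],
  [[-0.96, -0.54, 0.1], [0, 0, 0], 1],
  [[-0.96, -0.54, 0.1], [0, 0, 0], 1],
])

```text
clock: 1.35
position: [0.4146, 0.3542, 0.2059]
ee_rot: [0.202, 0.979, -0.0, -0.0]
ft_force: [-0.5, 0.8, 0.1]
grip_width: 1.0
```

>>> move_arm([
  [[-0.96, -0.54, 0.1], [0, 0, -7], 1],
  [[-0.96, -0.54, 0.1], [0, 0, -9], 1],
  [[0, 0, 0], [0, 0, -10], 1],
  [[0, 0, 0], [0, 0, -10], 1],
  [[0, 0, 0], [0, 0, -5], 1],
])

```text
clock: 1.98
position: [0.4501, 0.3133, 0.2009]
ee_rot: [-0.156, 0.988, -0.0, -0.0]
ft_force: [-0.2, -0.8, -0.0]
grip_width: 0.999
```

```bash
python3 - <<'E'
from h import *
o=get_obs(); print(o['clock'],o['position'],o['ee_rot'],o['ft_force'])
im,ci=snap('wrist','w1'); print(camera_info('wrist'))
for c in cells(im,ci,800,100000): print(c)
E
```

```text
1.975 [0.4500571  0.31327592 0.20091949] [-1.55798603e-01  9.87788774e-01 -1.44924785e-04 -3.35173625e-04] [-0.19712196 -0.7712962  -0.01766745]
{'fx': 297.72883270174367, 'fy': 297.72883270174367, 'cx': 257.2957771179005, 'cy': 192.16662155562562, 'origin': array([0.3879136 , 0.29194385, 0.34320743]), 'rotation': array([0.58208762, 0.80239514, 0.10676565, 0.07705276])}
(array([255.9, 163.2]), np.int32(1344), array([0.4685, 0.3182]), array([0.4153, 0.2986]), np.float64(0.0567), np.float64(20.2))
(array([219.9, 284.6]), np.int32(1084), array([0.6064, 0.3311]), array([0.5777, 0.2366]), np.float64(0.0988), np.float64(73.1))
```

View pics/w1.png

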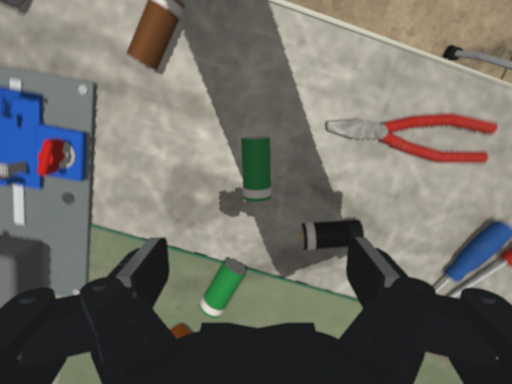

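Wrist view: the cell lies at (256,165), band end towards the dock, with clear floor on both sides. The black look-alike is off to the right at (332,235). I go down and grasp.

>>> move_arm([
  [[0.13, -0.07, 0.98], [0, 0, -1.3], 0.7],
  [[0, 0, 0.98], [0, 0, 0], 0.7],
  [[0, 0, 0.98], [0, 0, 0], 0.7],
  [[0, 0, 0.98], [0, 0, 0], 0.7],
  [[0, 0, 0.98], [0, 0, 0], 0.7],
], squeeze=80)

```text
clock: 2.65
position: [0.4475, 0.3107, 0.0778]
ee_rot: [-0.164, 0.986, -0.0, -0.0]
ft_force: [0.9, 1.1, 0.2]
grip_width: 0.699
```

>>> move_arm([
  [[0, 0, 0.98], [0, 0, 0], 0.7],
  [[0, 0, 0.98], [0, 0, 0], 0.7],
  [[0, 0, 0.98], [0, 0, 0], 0.7],
  [[0, 0, 0], [0, 0, 0], 0.7],
  [[0, 0, 0], [0, 0, 0], 0.2],
])

```text
clock: 3.28
position: [0.4481, 0.3111, 0.0061]
ee_rot: [-0.165, 0.986, 0.0, 0.0]
ft_force: [0.2, 0.2, 0.8]
grip_width: 0.503
```

>>> move_arm([
  [[0, 0, 0], [0, 0, 0], 0.0],
  [[0, 0, 0], [0, 0, 0], 0.0],
  [[0, 0, 0], [0, 0, 0], 0.0],
  [[0, 0, 0], [0, 0, 0], 0.0],
  [[0, 0, 0], [0, 0, 0], 0.0],
])

```text
clock: 3.9
position: [0.4484, 0.3114, 0.0069]
ee_rot: [-0.165, 0.986, 0.001, 0.001]
ft_force: [-1.2, -0.8, 6.3]
grip_width: 0.341
```

>>> move_arm([
  [[0, 0, -1], [0, 0, 0], 0.0],
  [[0, 0, -1], [0, 0, 0], 0.0],
  [[0, 0, -1], [0, 0, 0], 0.0],
  [[0, 0, -1], [0, 0, 0], 0.0],
  [[0, 0, -1], [0, 0, 0], 0.0],
])

```text
clock: 4.53
position: [0.4477, 0.3109, 0.1319]
ee_rot: [-0.165, 0.986, 0.0, 0.0]
ft_force: [-0.3, 0.5, -1.2]
grip_width: 0.344
```

```bash
python3 - <<'E'
from h import *
f=np.radians(6.9)
print(goto([.55,.01,.17],[0,0,-1],[-np.sin(f),np.cos(f),0]))
E
```

```text
(array([  0.04, -12.71,  -1.53]), array([ 0. ,  0.1, 12.1]))
```

>>> move_arm([
  [[0, -0.98, -0.3], [0, 0, 0], 0],
  [[0, -0.98, -0.3], [0, 0, 0], 0],
  [[0, -0.98, -0.3], [0, 0, 0], 0],
  [[0, -0.98, -0.3], [0, 0, 0], 0],
  [[0, -0.98, -0.3], [0, 0, 0], 0],
])

```text
clock: 5.15
position: [0.4878, 0.1942, 0.1688]
ee_rot: [-0.165, 0.986, 0.0, 0.0]
ft_force: [0.1, 0.3, -0.8]
grip_width: 0.343
```

>>> move_arm([
  [[0, -0.98, 0], [0, 0, 0], 0],
  [[0, -0.98, 0], [0, 0, 0], 0],
  [[0, -0.98, 0], [0, 0, 0], 0],
  [[0, -0.98, 0], [0, 0, 0], 0],
  [[0, -0.98, 0], [0, 0, 0], 0],
])

```text
clock: 5.78
position: [0.5277, 0.0784, 0.1686]
ee_rot: [-0.165, 0.986, 0.0, 0.001]
ft_force: [-1.0, 0.2, -0.9]
grip_width: 0.346
```

>>> move_arm([
  [[0, -0.98, 0], [0, 0, 0], 0],
  [[0, -0.98, 0], [0, 0, 0], 0],
  [[0, -0.98, 0], [0, 0, 6], 0],
  [[0, 0, 0], [0, 0, 6.1], 0],
  [[0, 0, 0], [0, 0, 0], 0],
])

```text
clock: 6.4
position: [0.5514, 0.0096, 0.1684]
ee_rot: [-0.06, 0.998, 0.0, 0.0]
ft_force: [0.6, -0.2, -0.7]
grip_width: 0.346
```

```bash
python3 - <<'E'
from h import *
o=get_obs(); print(o['clock'],o['position'],o['ee_rot'],o['grip_width'])
im,ci=snap('wrist','w2')
cv2.imwrite('pics/w2b.png',cv2.resize(im,(768,576),interpolation=cv2.INTER_CUBIC)[:,:,::-1])
E
```

```text
6.4 [0.55139016 0.00961903 0.16837005] [-6.01579993e-02  9.98188768e-01  2.22202785e-04  3.87354582e-04] 0.34566801696935034
```

View pics/w2b.png

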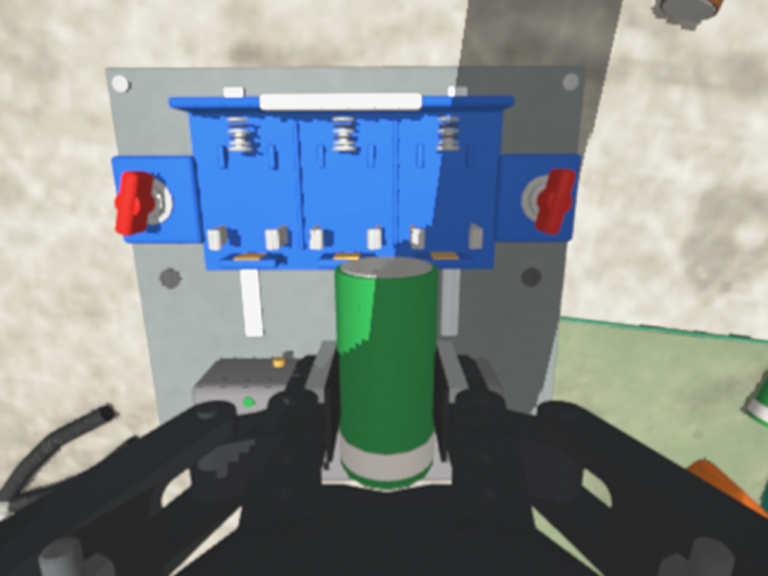

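```bash
python3 - <<'E'
from h import *
im,ci=load('w2'); P=np.array([.5514,.0096,.1684]); Q=R.from_quat([-.0602,.9982,0,0])
# jaws: bright low-saturation comps in the tray band
hsv=cv2.cvtColor(im,cv2.COLOR_RGB2HSV); m=((hsv[...,1]<70)&(hsv[...,2]>90)).astype(np.uint8)
n,l,s,c=cv2.connectedComponentsWithStats(m)
for i in range(1,n):
    if 15<s[i,4]<400 and 130<c[i][0]<330 and 70<c[i][1]<170:
        z=.043 if c[i][1]>140 else .038
        p=onz(ci,*c[i],z); print(s[i],c[i].round(1),p[:2].round(4))
r,g,b=[im[...,k].astype(int) for k in range(3)]
n,l,s,c=cv2.connectedComponentsWithStats(((r>120)&(g<70)&(b<70)).astype(np.uint8))
for i in range(1,n):
    if s[i,4]>60: print('red',s[i],c[i].round(1),onz(ci,*c[i],.045)[:2].round(4))
# held cell ends in tool frame, depth from width 32mm
for name,(u,v),w in(('flat',(388,268),102),('band',(388,460),97)):
    D=297.7*.032/(w/1.5); o,d=ray(ci,u/1.5,v/1.5); p=o+d*D; print(name,D,(Q.inv().apply(p-P)*1000).round(1))
E
```

```text
[152  78  12   3  31] [157.1  79.1] [ 0.47   -0.0876]
[222  78  14   3  37] [228.6  78.9] [ 0.4625 -0.0266]
[293  78  13   3  26] [298.8  78.9] [0.4553 0.0333]
[222  84  15  17 151] [229.3  93.2] [ 0.4741 -0.0249]
[292  85  14  15 133] [298.4  92.9] [0.4666 0.0347]
[152  86  16  15 148] [159.4  93.7] [ 0.4818 -0.0852]
[138 151  13  16 160] [144.2 158.3] [ 0.5391 -0.0954]
[177 151  15  16 184] [183.7 158.2] [ 0.5348 -0.06  ]
[207 150   9  16 122] [210.8 158.4] [ 0.5321 -0.0356]
[245 150  10  16 124] [249.3 158.6] [ 0.528  -0.0011]
[274 150   9  16 124] [277.8 158.3] [0.5247 0.0244]
[313 150   9  16 126] [316.7 157.8] [0.52   0.0592]
red [358 113  25  43 723] [369.7 133.3] [0.4929 0.1012]
red [ 77 115  26  41 625] [ 87.6 134. ] [ 0.5231 -0.1443]
flat 0.14009411764705884 [35.1 -0.1 -5.3]
band 0.14731546391752579 [-27.6  -0.1 -14.8]
```

```bash
python3 - <<'E'
from h import *
im,ci=load('w2'); P=np.array([.5514,.0096,.1684]); Q=R.from_quat([-.0602,.9982,0,0])
print(ci['origin'])
g=green(im)
for v in range(186,296,12):
    u=np.where(g[v,200:320])[0]+200
    if len(u)<20: continue
    w=u[-1]-u[0]+1
    o,d=ray(ci,(u[0]+u[-1])/2,v); D=297.7*.032/w; p=o+d*D; print(v,u[0],u[-1],w,(Q.inv().apply(p-P)*1000).round(1))
E
```

```text
[0.48624129 0.00078381 0.31052226]
186 224 291 68 [31.8 -0.7 -6.2]
198 224 291 68 [26.4 -0.7 -7.7]
210 224 290 67 [20.2 -0.9 -7.1]
222 225 290 66 [13.9 -0.7 -6.6]
234 225 290 66 [ 8.3 -0.7 -8.2]
246 226 288 63 [-0.3 -0.9 -3.4]
258 226 288 63 [-6.2 -0.9 -5. ]
270 227 288 62 [-13.3  -0.7  -4.4]
282 226 288 63 [-17.9  -0.9  -8.2]
294 232 283 52 [-42.8  -0.6  18.2]
```

Wrist view: three empty bays, springs at v≈93 and jaws at v≈158. The cell is held level, flat end towards the springs. The bay estimates from the bolts, jaws and springs agree to about 1–2 mm. Next I plan the loading into bay1.

```bash
cat >> h.py <<'E'
YAW=np.radians(7.0); X=np.array([np.cos(YAW),np.sin(YAW),0]); Y=np.array([-np.sin(YAW),np.cos(YAW),0]); Z=np.array([0,0,1.])
B2=np.array([.510,-.0205,.031]); BAY={1:B2+.062*Y,2:B2,3:B2-.062*Y}
def tpose(bay,dx,dz,th,c=(-1,0,-9),dy=0):
    t=np.radians(th); z=np.sin(t)*X-np.cos(t)*Z; T=R.from_matrix(np.c_[np.cross(Y,z),Y,z])
    C=BAY[bay]+dx*.001*X+dz*.001*Z+dy*.001*Y
    return C-T.apply(np.array(c)*.001),T
def plan(bay,seq,c=(-1,0,-9),frm=None):
    P,Q=frm or pose()
    for s in seq:
        p,T=tpose(bay,*s[:3],c=c); d=Q.inv().apply(p-P)/.025; r=np.degrees((Q.inv()*T).as_rotvec())
        print(s,d.round(2).tolist(),r.round(1).tolist(),'n>=',int(np.ceil(max(abs(d).max(),abs(r).max()/10.7)))); P,Q=p,T
def where(bay,c=(-1,0,-9)):
    P,Q=pose(); C=P+Q.apply(np.array(c)*.001)-BAY[bay]; a=-Q.as_matrix()[:,0]
    print('cell centre in bay mm',(1000*np.array([C@X,C@Y,C@Z])).round(1),'tilt',np.degrees(np.arcsin(a[2])).round(1),'yaw',np.degrees(np.arctan2(a[1],a[0])).round(1), 'f',get_obs()['ft_force'].round(1),get_obs()['grip_width'].round(3),get_obs()['clock'])
E
python3 - <<'E'
from h import *
plan(1,[(25,80,0),(25,50,20),(25,22.4,20),(-3.5,12,20),(-3,9,15),(-3,6,10),(-2,3,5),(-1,0,0),(-.5,-1,0)])
E
```

```text
(25, 80, 0) [0.83, 1.47, 2.65] [0.0, 0.0, 0.0] n>= 3
(25, 50, 20) [-0.13, 0.0, 1.19] [0.0, -20.0, 0.0] n>= 2
(25, 22.4, 20) [0.38, -0.0, 1.04] [0.0, 0.0, 0.0] n>= 2
(-3.5, 12, 20) [1.21, -0.0, 0.0] [0.0, 0.0, 0.0] n>= 2
(-3, 9, 15) [0.05, -0.0, 0.11] [-0.0, 5.0, -0.0] n>= 1
(-3, 6, 10) [0.06, 0.0, 0.11] [0.0, 5.0, 0.0] n>= 1
(-2, 3, 5) [0.01, 0.0, 0.12] [0.0, 5.0, -0.0] n>= 1
(-1, 0, 0) [0.0, -0.0, 0.12] [0.0, 5.0, 0.0] n>= 1
(-0.5, -1, 0) [-0.02, -0.0, 0.04] [0.0, 0.0, 0.0] n>= 1
```

>>> move_arm([
  [[0.28, 0.49, 0.88], [0, 0, 0], 0],
  [[0.28, 0.49, 0.88], [0, 0, 0], 0],
  [[0.27, 0.49, 0.89], [0, 0, 0], 0],
  [[-0.1, 0, 0.6], [0, -10, 0], 0],
  [[0.07, 0, 0.59], [0, -10, 0], 0],
])

```text
clock: 7.08
position: [0.5302, 0.045, 0.0721]
ee_rot: [-0.061, 0.982, 0.011, 0.177]
ft_force: [1.0, -1.4, -1.4]
grip_width: 0.344
```

>>> move_arm([
  [[0, 0, 0], [0, 0, 0], 0],
  [[0, 0, 0], [0, 0, 0], 0],
])

```text
clock: 7.32
position: [0.5305, 0.0446, 0.073]
ee_rot: [-0.06, 0.983, 0.011, 0.173]
ft_force: [0.8, 0.1, -1.5]
grip_width: 0.346
```

```bash
python3 - <<'E'
from h import *
where(1)
plan(1,[(25,22.4,20),(-3.5,12,20)])
E
```

```text
Traceback (most recent call last):
  File "h.py", line 49, in where
    print('cell centre in bay mm',(1000*np.array([C@X,C@Y,C@Z])).round(1),'tilt',np.degrees(np.arcsin(a[2])).round(1),'yaw',np.degrees(np.arctan2(a[1],a[0])).round(1), 'f',get_obs()['ft_force'].round(1),get_obs()['grip_width'].round(3),get_obs()['clock'])
                                                                                                                                                                                                           ^^^^^^^^^^^^^^^^^^^^^^^^^^^^^
AttributeError: 'float' object has no attribute 'round'
```

```bash
sed -i "s/get_obs()\['grip_width'\].round(3)/round(get_obs()['grip_width'],3)/" h.py; python3 - <<'E'
from h import *
where(1)
plan(1,[(25,22.4,20),(-3.5,12,20)])
E
```

```text
cell centre in bay mm [26.1  0.2 50.8] tilt 20.0 yaw 7.0 f [ 0.8  0.1 -1.5] 0.346 7.325
(25, 22.4, 20) [0.43, -0.01, 1.05] [-0.0, -0.0, -0.0] n>= 2
(-3.5, 12, 20) [1.21, -0.0, 0.0] [0.0, 0.0, 0.0] n>= 2
```

Precise. Sliding in along the tilted axis.

>>> move_arm([
  [[0.22, 0, 0.5], [0, 0, 0], 0],
  [[0.22, 0, 0.5], [0, 0, 0], 0],
  [[0.3, 0, 0], [0, 0, 0], 0],
  [[0.3, 0, 0], [0, 0, 0], 0],
  [[0, 0, 0], [0, 0, 0], 0],
], squeeze=100)

```text
clock: 7.95
position: [0.5203, 0.0433, 0.0439]
ee_rot: [-0.059, 0.982, 0.011, 0.18]
ft_force: [2.1, 0.3, 25.5]
grip_width: 0.336
```

>>> move_arm([
  [[0.3, 0, 0], [0, 0, 0], 0],
  [[0.3, 0, 0], [0, 0, 0], 0],
  [[0, 0, 0], [0, 0, 0], 0],
  [[0, 0, 0], [0, 0, 0], 0],
])

```text
clock: 8.45
position: [0.5031, 0.0413, 0.0364]
ee_rot: [-0.059, 0.983, 0.011, 0.176]
ft_force: [-0.3, -0.5, 3.1]
grip_width: 0.337
```

```bash
python3 - <<'E'
from h import *
where(1)
im,ci=snap('wrist','w3')
cv2.imwrite('pics/w3b.png',cv2.resize(im,(768,576),interpolation=cv2.INTER_CUBIC)[:,:,::-1])
E
```

```text
cell centre in bay mm [-1.5  0.1 14.1] tilt 20.3 yaw 6.9 f [-0.3 -0.5  3.1] 0.337 8.45
```

View pics/w3b.png

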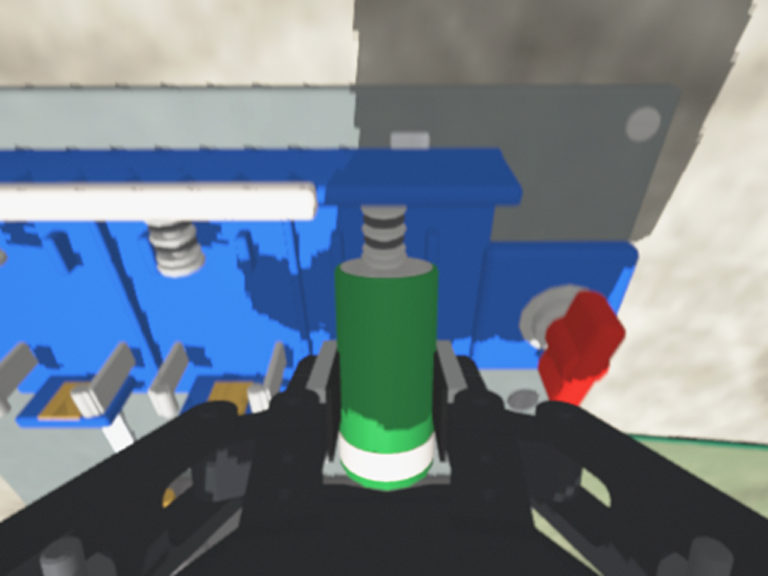

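>>> move_arm([
  [[0.06, 0, 0.04], [0, 0, 0], 0],
  [[0.06, 0, 0.04], [0, 0, 0], 0],
  [[0, 0, 0], [0, 0, 0], 0],
])

```text
clock: 8.88
position: [0.5012, 0.0407, 0.0335]
ee_rot: [-0.059, 0.982, 0.011, 0.177]
ft_force: [0.2, -0.9, 18.3]
grip_width: 0.337
```

>>> move_arm([
  [[0.06, 0, 0], [0, 0, 0], 0],
  [[0.06, 0, 0], [0, 0, 0], 0],
  [[0, 0, 0], [0, 0, 0], 0],
])

```text
clock: 9.25
position: [0.5001, 0.0406, 0.0335]
ee_rot: [-0.059, 0.982, 0.011, 0.178]
ft_force: [6.0, -0.6, 16.7]
grip_width: 0.335
```

```bash
python3 - <<'E'
from h import *
where(1)
E
```

```text
cell centre in bay mm [-4.6 -0.2 11.3] tilt 20.6 yaw 6.9 f [ 6.  -0.6 16.7] 0.335 9.25
```

>>> move_arm([
  [[0.06, 0, 0.11], [0, 5, 0], 0],
  [[0.05, 0, 0.11], [0, 5, 0], 0],
  [[0.02, 0, 0.12], [0, 5, 0], 0],
  [[0, 0, 0.13], [0, 5, 0], 0],
  [[0, 0, 0.04], [0, 0, 0], 0],
])

```text
clock: 9.88
position: [0.5011, 0.0407, 0.0215]
ee_rot: [-0.06, 0.998, 0.001, 0.005]
ft_force: [-5.2, -1.7, 59.4]
grip_width: 0.337
```

>>> move_arm([
  [[0, 0, 0.04], [0, 0.5, 0], 0],
  [[0, 0, 0], [0, 0, 0], 0],
  [[0, 0, 0], [0, 0, 0], 0],
])

```text
clock: 10.25
position: [0.5014, 0.0407, 0.0215]
ee_rot: [-0.06, 0.998, 0.001, 0.002]
ft_force: [-3.2, -1.1, 55.5]
grip_width: 0.338
```

```bash
python3 - <<'E'
from h import *
where(1)
E
```

```text
cell centre in bay mm [-0.1 -0.2 -0.5] tilt 0.3 yaw 6.9 f [-3.2 -1.1 55.5] 0.338 10.25
```

>>> move_arm([
  [[0, 0, -0.05], [0, 0, 0], 0.5],
  [[0, 0, 0], [0, 0, 0], 0.5],
  [[0, 0, 0], [0, 0, 0], 0.5],
  [[0, 0, -0.5], [0, 0, 0], 0.5],
  [[0, 0, -1], [0, 0, 0], 0.5],
])

```text
clock: 10.88
position: [0.4938, 0.0396, 0.0547]
ee_rot: [-0.06, 0.998, -0.001, -0.005]
ft_force: [0.5, 0.4, 0.0]
grip_width: 0.501
```

>>> move_arm([
  [[0, 0, -1], [0, 0, 0], 0.8],
  [[0, 0, -1], [0, 0, 0], 0.8],
  [[0, 0, -1], [0, 0, 0], 0.8],
  [[0, 0, -1], [0, 0, 0], 0.8],
  [[0, 0, 0], [0, 0, 0], 0.8],
])

```text
clock: 11.5
position: [0.4966, 0.0401, 0.1569]
ee_rot: [-0.06, 0.998, 0.0, -0.003]
ft_force: [-0.2, 0.2, 0.4]
grip_width: 0.798
```

```bash
python3 - <<'E'
from h import *
im,ci=snap('wrist','w4')
cv2.imwrite('pics/w4b.png',cv2.resize(im,(768,576),interpolation=cv2.INTER_CUBIC)[:,:,::-1])
t,ct=snap('top','t4')
for c in cells(t,ct): print(c)
f=np.radians(-11.9); print(goto([.605,.315,.17],[0,0,-1],[-np.sin(f),np.cos(f),0]))
E
```

```text
(array([147.6, 175.7]), np.int32(179), array([0.6236, 0.311 ]), array([0.5708, 0.3221]), np.float64(0.0539), np.float64(-11.9))
(array([351.9, 219.6]), np.int32(170), array([ 0.469 , -0.2872]), array([ 0.4279, -0.3206]), np.float64(0.0529), np.float64(39.0))
(array([-5.67, 10.4 , -0.66]), array([-0.1, -0.5, 18.8]))
```

View pics/w4b.png

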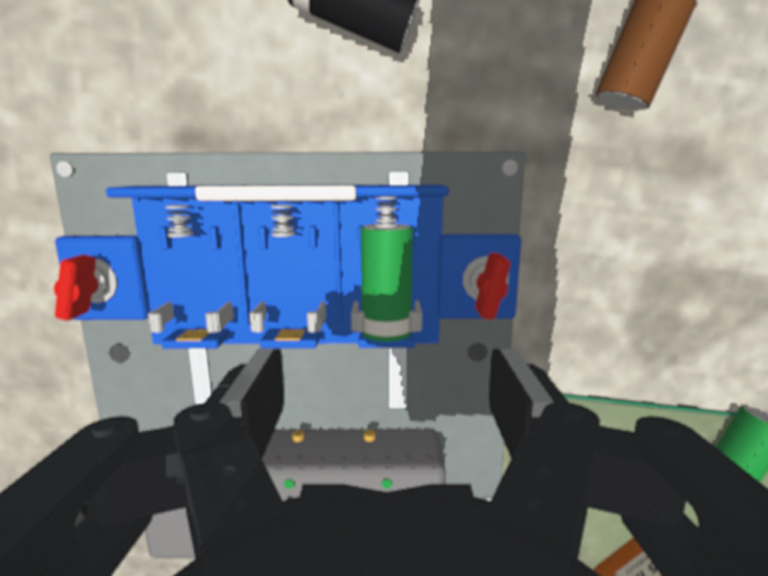

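Wrist view: the cell sits in bay1 at (387,280), between the jaws and with the band at the dock end. On to the second cell.

>>> move_arm([
  [[-0.52, 0.95, -0.06], [0, 0, 0], 0.7],
  [[-0.52, 0.95, -0.06], [0, 0, 0], 0.7],
  [[-0.52, 0.95, -0.06], [0, 0, 0], 0.7],
  [[-0.52, 0.95, -0.06], [0, 0, 0], 0.7],
  [[-0.52, 0.95, -0.06], [0, 0, 0], 0.7],
])

```text
clock: 12.22
position: [0.5455, 0.1662, 0.1605]
ee_rot: [-0.06, 0.998, -0.001, -0.005]
ft_force: [0.5, -1.2, -0.3]
grip_width: 0.7
```

>>> move_arm([
  [[-0.52, 0.95, -0.06], [0, 0, 0], 0.7],
  [[-0.52, 0.95, -0.06], [0, 0, 0], 0.7],
  [[-0.52, 0.95, -0.06], [0, 0, 0], 0.7],
  [[-0.52, 0.95, -0.06], [0, 0, 0], 0.7],
  [[-0.52, 0.95, -0.06], [0, 0, 0], 0.7],
])

```text
clock: 12.85
position: [0.5959, 0.2918, 0.1671]
ee_rot: [-0.06, 0.998, -0.001, -0.005]
ft_force: [-0.4, -0.4, 0.7]
grip_width: 0.701
```

>>> move_arm([
  [[-0.47, 0.9, 0], [0, 0, 9.4], 0.7],
  [[0, 0, 0], [0, 0, 9.4], 0.7],
  [[0, 0, 0], [0, 0, 0], 0.7],
  [[0, 0, 0], [0, 0, 0], 0.7],
])

```text
clock: 13.35
position: [0.6049, 0.3145, 0.1678]
ee_rot: [0.102, 0.995, -0.001, -0.005]
ft_force: [0.1, 0.1, 0.3]
grip_width: 0.699
```

```bash
python3 - <<'E'
from h import *
P,Q=pose(); im,ci=snap('wrist','w5')
for c in cells(im,ci,900,100000): print(c)
print(P,Q.as_quat().round(4))
E
```

```text
(array([258. , 172.8]), np.int32(1714), array([0.6267, 0.3097]), array([0.5706, 0.3213]), np.float64(0.0573), np.float64(-11.7))
(array([440.3, 210.9]), np.int32(2219), array([0.718 , 0.5341]), array([0.6344, 0.4488]), np.float64(0.1194), np.float64(45.5))
[0.60494047 0.31452138 0.16780641] [ 0.1022  0.9948 -0.0013 -0.0046]
```

>>> move_arm([
  [[0.03, 0, 0.9], [0, -0.5, 0], 0.7],
  [[0, 0, 0.92], [0, 0, 0], 0.7],
  [[0, 0, 0.92], [0, 0, 0], 0.7],
  [[0, 0, 0.92], [0, 0, 0], 0.7],
  [[0, 0, 0.92], [0, 0, 0], 0.7],
], squeeze=80)

```text
clock: 14.02
position: [0.6042, 0.3146, 0.0533]
ee_rot: [0.103, 0.995, -0.001, 0.0]
ft_force: [0.5, 0.1, -0.4]
grip_width: 0.697
```

>>> move_arm([
  [[0, 0, 0.92], [0, 0, 0], 0.7],
  [[0, 0, 0.92], [0, 0, 0], 0.7],
  [[0, 0, 0], [0, 0, 0], 0.7],
  [[0, 0, 0], [0, 0, 0], 0.7],
  [[0, 0, 0], [0, 0, 0], 0.7],
])

```text
clock: 14.65
position: [0.605, 0.3152, 0.0094]
ee_rot: [0.104, 0.995, -0.001, 0.001]
ft_force: [-0.1, 0.5, 0.6]
grip_width: 0.698
```

```bash
python3 - <<'E'
from h import *
P,Q=pose(); print(P,Q.as_quat().round(4)); f=np.radians(-11.8); print(goto([.604,.3147,.007],[0,0,-1],[-np.sin(f),np.cos(f),0]))
E
```

```text
[0.60495159 0.31515511 0.00935425] [ 1.036e-01  9.946e-01 -8.000e-04  9.000e-04]
(array([ 0.03, -0.03,  0.09]), array([-0.1,  0.1, -0.1]))
```

>>> move_arm([
  [[0.03, 0, 0.09], [0, 0, 0], 0.3],
  [[0, 0, 0], [0, 0, 0], 0.0],
  [[0, 0, 0], [0, 0, 0], 0.0],
  [[0, 0, 0], [0, 0, 0], 0.0],
  [[0, 0, 0], [0, 0, 0], 0.0],
])

```text
clock: 15.28
position: [0.6036, 0.3154, 0.0063]
ee_rot: [0.104, 0.995, -0.001, 0.0]
ft_force: [-1.7, 1.2, 6.0]
grip_width: 0.346
```

>>> move_arm([
  [[0, 0, 0], [0, 0, 0], 0.0],
  [[0, 0, -0.8], [0, 0, 0], 0],
  [[0, 0, -1], [0, 0, 0], 0],
  [[0, 0, -1], [0, 0, 0], 0],
  [[0, 0, -1], [0, 0, 0], 0],
])

```text
clock: 15.9
position: [0.6036, 0.315, 0.1025]
ee_rot: [0.104, 0.995, -0.001, 0.0]
ft_force: [0.5, 0.8, -1.6]
grip_width: 0.345
```

>>> move_arm([
  [[0, 0, -1], [0, 0, 0], 0],
  [[0, 0, 0], [0, 0, 0], 0],
])

```text
clock: 16.15
position: [0.6048, 0.3157, 0.1288]
ee_rot: [0.104, 0.995, -0.0, 0.002]
ft_force: [0.3, -0.7, -1.2]
grip_width: 0.349
```

```bash
python3 - <<'E'
from h import *
where(2)
plan(2,[(25,90,0),(25,50,20),(25,25,20),(-3.5,13,20),(-4.5,11.3,20)])
im,ci=snap('wrist','w6')
g=green(im)
for v in range(170,296,12):
    u=np.where(g[v,200:320])[0]+200
    if len(u)>20: print(v,u[0],u[-1])
col=np.where(g[:,257])[0]; print(col[0],col[-1])
im,_=load('w2'); col=np.where(green(im)[:,257])[0]; print(col[0],col[-1])
E
```

```text
cell centre in bay mm [136.  321.8 106.8] tilt 0.2 yaw -11.9 f [ 0.3 -0.7 -1.2] 0.349 16.15
(25, 90, 0) [0.03, -13.63, 0.67] [-0.0, 0.2, -18.9] n>= 14
(25, 50, 20) [-0.13, 0.0, 1.59] [0.0, -20.0, 0.0] n>= 2
(25, 25, 20) [0.34, -0.0, 0.94] [0.0, 0.0, 0.0] n>= 1
(-3.5, 13, 20) [1.24, -0.0, 0.06] [0.0, 0.0, 0.0] n>= 2
(-4.5, 11.3, 20) [0.06, 0.0, 0.05] [0.0, 0.0, 0.0] n>= 1
194 224 291
206 224 291
218 225 290
230 224 290
242 226 289
254 226 288
266 226 288
278 227 288
290 227 288
191 327
186 325
```

>>> move_arm([
  [[0, -0.97, 0], [0, 0, 0], 0],
  [[0, -0.97, 0], [0, 0, 0], 0],
  [[0, -0.97, 0], [0, 0, 0], 0],
  [[0, -0.97, 0], [0, 0, 0], 0],
  [[0, -0.97, 0], [0, 0, 0], 0],
])

```text
clock: 16.82
position: [0.5777, 0.1954, 0.1251]
ee_rot: [0.104, 0.995, -0.002, -0.001]
ft_force: [0.0, -0.3, -2.1]
grip_width: 0.346
```

>>> move_arm([
  [[0, -0.97, 0], [0, 0, 0], 0],
  [[0, -0.97, 0], [0, 0, 0], 0],
  [[0, -0.97, 0], [0, 0, 0], 0],
  [[0, -0.97, 0], [0, 0, 0], 0],
  [[0, -0.97, 0], [0, 0, 0], 0],
])

```text
clock: 17.45
position: [0.5531, 0.0765, 0.1264]
ee_rot: [0.104, 0.995, -0.001, 0.0]
ft_force: [0.2, -0.7, -0.4]
grip_width: 0.341
```

>>> move_arm([
  [[0, -0.97, 0], [0, 0, 0], 0],
  [[0, -0.97, 0], [0, 0, 0], 0],
  [[0, -0.97, 0], [0, 0, 0], 0],
  [[0, -0.97, 0], [0, 0, -9.4], 0],
  [[0, 0, 0], [0, 0, -9.5], 0],
])

```text
clock: 18.08
position: [0.5328, -0.0199, 0.1268]
ee_rot: [-0.062, 0.998, -0.002, -0.0]
ft_force: [0.0, 0.7, -1.4]
grip_width: 0.343
```

```bash
python3 - <<'E'
from h import *
c=(-3.3,0,-9); where(2,c)
plan(2,[(25,50,20),(25,25,20),(-3.5,13,20),(-4.5,11.3,20)],c)
E
```

```text
cell centre in bay mm [ 26.   -2.2 104.8] tilt -0.0 yaw 7.1 f [ 0.   0.7 -1.4] 0.343 18.075
(25, 50, 20) [-0.09, 0.1, 2.21] [-0.2, -20.0, 0.1] n>= 3
(25, 25, 20) [0.34, -0.0, 0.94] [0.0, 0.0, 0.0] n>= 1
(-3.5, 13, 20) [1.24, -0.0, 0.06] [0.0, 0.0, 0.0] n>= 2
(-4.5, 11.3, 20) [0.06, 0.0, 0.05] [0.0, 0.0, 0.0] n>= 1
```

>>> move_arm([
  [[0, 0.1, 1.0], [0, 0, 0], 0],
  [[-0.1, 0, 0.6], [0, -10, 0], 0],
  [[0.11, 0, 0.6], [0, -10, 0], 0],
  [[0, 0, 0], [0, 0, 0], 0],
  [[0, 0, 0], [0, 0, 0], 0],
], squeeze=100)

```text
clock: 18.7
position: [0.536, -0.0145, 0.0723]
ee_rot: [-0.06, 0.983, 0.009, 0.173]
ft_force: [0.5, 0.1, 0.0]
grip_width: 0.337
```

```bash
python3 - <<'E'
from h import *
c=(-3.3,0,-9); where(2,c)
plan(2,[(25,25,20),(-3.5,13,20),(-4.5,11.3,20)],c)
E
```

```text
cell centre in bay mm [26.6  2.8 50.9] tilt 20.0 yaw 7.0 f [0.5 0.1 0. ] 0.337 18.7
(25, 25, 20) [0.41, -0.11, 0.95] [-0.1, -0.0, 0.0] n>= 1
(-3.5, 13, 20) [1.24, -0.0, 0.06] [0.0, 0.0, 0.0] n>= 2
(-4.5, 11.3, 20) [0.06, 0.0, 0.05] [0.0, 0.0, 0.0] n>= 1
```

>>> move_arm([
  [[0.2, -0.11, 0.48], [0, 0, 0], 0],
  [[0.21, 0, 0.47], [0, 0, 0], 0],
  [[0, 0, 0], [0, 0, 0], 0],
  [[0.4, 0, 0.02], [0, 0, 0], 0],
  [[0.4, 0, 0.02], [0, 0, 0], 0],
])

```text
clock: 19.32
position: [0.5225, -0.0189, 0.0424]
ee_rot: [-0.06, 0.982, 0.009, 0.18]
ft_force: [2.5, 0.8, 25.7]
grip_width: 0.335
```

>>> move_arm([
  [[0.3, 0, 0.02], [0, 0, 0], 0],
  [[0.14, 0, 0], [0, 0, 0], 0],
  [[0, 0, 0], [0, 0, 0], 0],
  [[0, 0, 0], [0, 0, 0], 0],
])

```text
clock: 19.82
position: [0.5065, -0.0209, 0.0337]
ee_rot: [-0.06, 0.983, 0.009, 0.174]
ft_force: [2.8, -0.7, 2.6]
grip_width: 0.339
```

```bash
python3 - <<'E'
from h import *
c=(-3.3,0,-9); where(2,c)
im,ci=snap('wrist','w7'); print([np.where(green(im)[:,k])[0][[0,-1]] for k in(250,257,265)])
E
```

```text
cell centre in bay mm [-3.5  0.1 12.3] tilt 20.0 yaw 7.0 f [ 2.8 -0.7  2.6] 0.339 19.825
[array([191, 327]), array([191, 328]), array([191, 327])]
```

>>> move_arm([
  [[0.05, 0, 0.05], [0, 0, 0], 0],
  [[0.06, 0, 0.11], [0, 5, 0], 0],
  [[0.05, 0, 0.11], [0, 5, 0], 0],
  [[0.02, 0, 0.12], [0, 5, 0], 0],
  [[0, 0, 0.13], [0, 5, 0], 0],
])

```text
clock: 20.5
position: [0.5053, -0.0212, 0.0211]
ee_rot: [-0.061, 0.998, -0.001, -0.001]
ft_force: [-6.5, -0.6, 42.0]
grip_width: 0.335
```

>>> move_arm([
  [[0, 0, 0.05], [0, 0, 0], 0],
  [[0, 0, 0.03], [0, 0, 0], 0],
  [[0, 0, 0], [0, 0, 0], 0],
  [[0, 0, 0], [0, 0, 0], 0],
])

```text
clock: 21.0
position: [0.508, -0.0207, 0.021]
ee_rot: [-0.061, 0.998, -0.001, 0.003]
ft_force: [-2.8, 0.9, 37.4]
grip_width: 0.34
```

```bash
python3 - <<'E'
from h import *
c=(-3.3,0,-9); where(2,c)
im,ci=snap('wrist','w8'); print([np.where(green(im)[:,k])[0][[0,-1]] for k in(250,257,265)])
E
```

```text
cell centre in bay mm [ 1.2  0.1 -1. ] tilt 0.4 yaw 7.0 f [-2.8  0.9 37.4] 0.34 21.0
[array([191, 326]), array([191, 327]), array([191, 326])]
```

>>> move_arm([
  [[0, 0, -0.05], [0, 0, 0], 0.5],
  [[0, 0, 0], [0, 0, 0], 0.5],
  [[0, 0, 0], [0, 0, 0], 0.5],
  [[0, 0, -0.5], [0, 0, 0], 0.5],
  [[0, 0, -1], [0, 0, 0], 0.5],
])

```text
clock: 21.68
position: [0.5037, -0.021, 0.0565]
ee_rot: [-0.061, 0.998, -0.002, -0.001]
ft_force: [0.7, 0.3, 0.2]
grip_width: 0.498
```

>>> move_arm([
  [[0, 0, -1], [0, 0, 0], 0.7],
  [[0, 0, -1], [0, 0, 0], 0.7],
  [[0, 0, -1], [0, 0, 0], 0.7],
  [[0, 0, -1], [0, 0, 0], 0.7],
  [[0, 0, 0], [0, 0, 0], 0.7],
])

```text
clock: 22.3
position: [0.5056, -0.0206, 0.1586]
ee_rot: [-0.061, 0.998, -0.001, 0.002]
ft_force: [0.1, 0.4, -0.8]
grip_width: 0.698
```

```bash
python3 - <<'E'
from h import *
im,ci=snap('wrist','w9')
cv2.imwrite('pics/w9c.png',cv2.resize(im[100:260,60:400],(800,376),interpolation=cv2.INTER_CUBIC)[:,:,::-1])
t,ct=snap('top','t9')
for c in cells(t,ct): print(c)
f=np.radians(38.6); print(pose()[0],goto([.455,-.2985,.16],[0,0,-1],[-np.sin(f),np.cos(f),0]))
E
```

```text
(array([351.9, 219.6]), np.int32(170), array([ 0.469 , -0.2872]), array([ 0.4279, -0.3206]), np.float64(0.0529), np.float64(39.0))
[ 0.50432898 -0.02060377  0.15635115] (array([  3.31, -10.79,  -0.12]), array([ -0.1,  -0.1, -31.6]))
```

View pics/w9c.png

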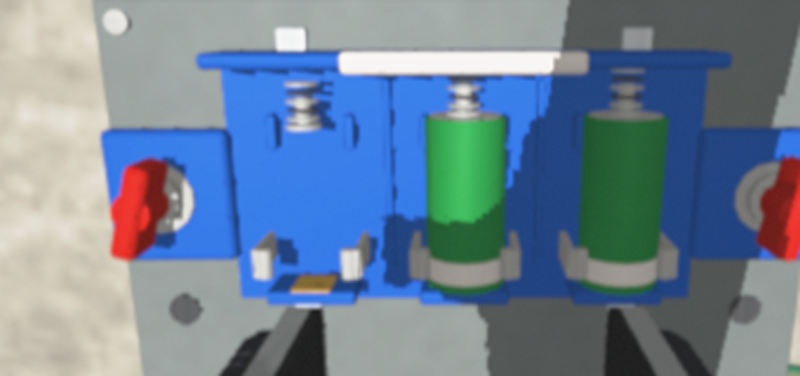

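Bays 1 and 2 are loaded: the cells at (625,195) and (465,195) lie level between the jaws. Bay 3 at (305,190) is empty. On to the last cell.

>>> move_arm([
  [[0.3, -0.98, -0.01], [0, 0, 0], 0.7],
  [[0.3, -0.98, -0.01], [0, 0, 0], 0.7],
  [[0.3, -0.98, -0.01], [0, 0, 0], 0.7],
  [[0.3, -0.98, -0.01], [0, 0, 0], 0.7],
  [[0.3, -0.98, -0.01], [0, 0, 0], 0.7],
])

```text
clock: 23.02
position: [0.4814, -0.1474, 0.157]
ee_rot: [-0.061, 0.998, -0.001, -0.001]
ft_force: [-0.2, 0.0, -1.3]
grip_width: 0.699
```

>>> move_arm([
  [[0.3, -0.98, -0.01], [0, 0, 0], 0.7],
  [[0.3, -0.98, -0.01], [0, 0, 0], 0.7],
  [[0.3, -0.98, -0.01], [0, 0, 0], 0.7],
  [[0.3, -0.98, -0.01], [0, 0, 0], 0.7],
  [[0.3, -0.98, -0.01], [0, 0, 0], 0.7],
])

```text
clock: 23.65
position: [0.4591, -0.2734, 0.1585]
ee_rot: [-0.061, 0.998, -0.001, -0.001]
ft_force: [-0.6, 0.2, 0.2]
grip_width: 0.701
```

>>> move_arm([
  [[0.3, -0.98, 0], [0, 0, -10.5], 0.7],
  [[0, 0, 0], [0, 0, -10.5], 0.7],
  [[0, 0, 0], [0, 0, -10.5], 0.7],
  [[0, 0, 0], [0, 0, 0], 0.7],
  [[0, 0, 0], [0, 0, 0], 0.7],
])

```text
clock: 24.28
position: [0.452, -0.2987, 0.1517]
ee_rot: [-0.247, 0.969, 0.003, -0.009]
ft_force: [0.8, -0.1, -0.4]
grip_width: 0.702
```

```bash
python3 - <<'E'
from h import *
P,Q=pose(); im,ci=snap('wrist','w10'); C=None
for c in cells(im,ci,900,100000): print(c); C=C or c
q=C[3]; f=np.radians(C[5]); a=np.array([np.cos(f),np.sin(f)]); m=q+.033*a
print(P,Q.as_quat().round(4),m,goto([*m,.007],[0,0,-1],[-np.sin(f),np.cos(f),0]))
E
```

```text
(array([255. , 182.1]), np.int32(1832), array([ 0.4738, -0.2826]), array([ 0.4286, -0.3191]), np.float64(0.0582), np.float64(38.9))
[ 0.4520124  -0.29874322  0.15173131] [-0.2471  0.9689  0.0028 -0.0089] [ 0.45428202 -0.29837722] (array([-0.16, -0.09,  5.8 ]), array([  0.6,  -0.9, -10.2]))
```

>>> move_arm([
  [[-0.05, -0.03, 0.2], [0, -0.4, -5], 0.7],
  [[-0.05, -0.03, 0.2], [0, -0.4, -5], 0.7],
  [[0, 0, 0], [0, 0, 0], 0.7],
  [[0, 0, 0], [0, 0, 0], 0.7],
])

```text
clock: 24.82
position: [0.4523, -0.2984, 0.1419]
ee_rot: [-0.297, 0.955, 0.006, -0.01]
ft_force: [-0.1, 0.5, -0.8]
grip_width: 0.704
```

```bash
python3 - <<'E'
from h import *
o=get_obs(); print(o['joint_pos'].round(3)); f=np.radians(38.9)
print(o['position'],goto([.4543,-.2984,.007],[0,0,-1],[-np.sin(f),np.cos(f),0]))
E
```

```text
[ 0.779  0.256 -0.325  1.762  0.093  1.161  2.599]
[ 0.4523219  -0.29844852  0.1418522 ] (array([-0.15, -0.14,  5.39]), array([ 1. , -0.8, -4.3]))
```

>>> move_arm([
  [[-0.1, -0.1, 0.5], [0.8, -0.8, 2], 0.7],
  [[0, 0, 0.8], [0, 0, 0], 0.7],
  [[0, 0, 0.8], [0, 0, 0], 0.7],
  [[0, 0, 0], [0, 0, 0], 0.7],
  [[0, 0, 0], [0, 0, 0], 0.7],
])

```text
clock: 25.45
position: [0.4563, -0.2984, 0.0902]
ee_rot: [-0.282, 0.96, 0.001, -0.001]
ft_force: [0.5, -0.1, 0.1]
grip_width: 0.699
```

```bash
python3 - <<'E'
from h import *
o=get_obs(); print(o['joint_pos'].round(3)); f=np.radians(38.9)
print(o['position'],goto([.4543,-.2984,.007],[0,0,-1],[-np.sin(f),np.cos(f),0]))
E
```

```text
[ 0.774  0.306 -0.322  1.819  0.111  1.037  2.551]
[ 0.45632605 -0.29839546  0.09019939] (array([0.07, 0.04, 3.33]), array([ 0.1, -0. , -6.2]))
```

>>> move_arm([
  [[0.07, 0.04, 0.83], [0, 0, 0], 0.7],
  [[0, 0, 0.83], [0, 0, 0], 0.7],
  [[0, 0, 0.83], [0, 0, 0], 0.7],
  [[0, 0, 0.83], [0, 0, 0], 0.7],
  [[0, 0, 0], [0, 0, 0], 0.7],
], squeeze=80)

```text
clock: 26.08
position: [0.453, -0.2983, 0.006]
ee_rot: [-0.281, 0.96, 0.002, -0.001]
ft_force: [-0.4, 0.3, -0.0]
grip_width: 0.702
```

>>> move_arm([
  [[0, 0, 0], [0, 0, 0], 0.5],
  [[0, 0, 0], [0, 0, 0], 0.3],
  [[0, 0, 0], [0, 0, 0], 0.0],
  [[0, 0, 0], [0, 0, 0], 0.0],
  [[0, 0, 0], [0, 0, 0], 0.0],
])

```text
clock: 26.7
position: [0.4544, -0.2991, 0.0082]
ee_rot: [-0.281, 0.96, 0.0, -0.0]
ft_force: [-2.4, 1.7, 8.1]
grip_width: 0.345
```

```bash
python3 - <<'E'
from h import *
o=get_obs(); print(o['joint_pos'].round(3),o['position'],o['grip_width'])
im,ci=snap('wrist','w11'); print([np.where(green(im)[:,k])[0][[0,-1]] for k in(250,257,265)])
E
```

```text
[ 0.762  0.415 -0.308  1.877  0.159  0.874  2.517] [ 0.45444463 -0.29905688  0.00820028] 0.3449222806783103
[array([193, 326]), array([192, 327]), array([191, 326])]
```

>>> move_arm([
  [[0, 0, -1], [0, 0, 0], 0],
  [[0, 0, -1], [0, 0, 0], 0],
  [[0, 0, -1], [0, 0, 4], 0],
  [[0, 0, -1], [0, 0, 10.7], 0],
  [[0, 0, -1], [0, 0, 10.7], 0],
])

```text
clock: 27.38
position: [0.4538, -0.2988, 0.1331]
ee_rot: [-0.06, 0.998, 0.001, -0.001]
ft_force: [0.1, 0.3, -0.4]
grip_width: 0.35
```

>>> move_arm([
  [[0, 0, 0], [0, 0, 0], 0],
  [[0, 0, 0], [0, 0, 0], 0],
])

```text
clock: 27.62
position: [0.4534, -0.2985, 0.1309]
ee_rot: [-0.065, 0.998, 0.001, -0.001]
ft_force: [-0.2, 0.4, -2.3]
grip_width: 0.346
```

```bash
python3 - <<'E'
from h import *
c=(-3.5,0,-8); where(3,c); plan(3,[(25,95,0)],c)
E
```

```text
cell centre in bay mm [ -86.5 -207.1  107.9] tilt -0.1 yaw 7.5 f [-0.2  0.4 -2.3] 0.346 27.625
(25, 95, 0) [-4.53, 8.24, 0.53] [0.2, -0.1, 0.5] n>= 9
```

>>> move_arm([
  [[-0.5, 0.92, 0], [0, 0, 0], 0],
  [[-0.5, 0.92, 0], [0, 0, 0], 0],
  [[-0.5, 0.92, 0], [0, 0, 0], 0],
  [[-0.5, 0.92, 0], [0, 0, 0], 0],
  [[-0.5, 0.92, 0], [0, 0, 0], 0],
], squeeze=100)

```text
clock: 28.25
position: [0.5007, -0.1757, 0.1303]
ee_rot: [-0.065, 0.998, 0.002, -0.002]
ft_force: [-0.1, -0.6, -1.2]
grip_width: 0.338
```

>>> move_arm([
  [[-0.5, 0.92, 0], [0, 0, 0], 0],
  [[-0.5, 0.92, 0.2], [0, 0, 0.5], 0],
  [[-0.5, 0.92, 0.3], [0, 0, 0], 0],
  [[-0.5, 0.88, 0], [0, 0, 0], 0],
  [[0, 0, 0], [0, 0, 0], 0],
])

```text
clock: 28.88
position: [0.5394, -0.0778, 0.118]
ee_rot: [-0.062, 0.998, 0.002, -0.002]
ft_force: [0.3, 0.6, -1.3]
grip_width: 0.339
```

>>> move_arm([
  [[0, 0, 0.6], [0, 0, 0], 0],
  [[-0.1, 0, 0.6], [0, -10, 0], 0],
  [[0.11, 0, 0.6], [0, -10, 0], 0],
  [[0, 0, 0], [0, 0, 0], 0],
  [[0, 0, 0], [0, 0, 0], 0],
])

```text
clock: 29.5
position: [0.542, -0.0807, 0.0741]
ee_rot: [-0.058, 0.983, 0.011, 0.171]
ft_force: [0.7, -0.0, -1.3]
grip_width: 0.338
```

```bash
python3 - <<'E'
from h import *
c=(-3.5,0,-8.5); where(3,c)
plan(3,[(25,25,20),(-3.5,13,20),(-4.5,11.3,20)],c)
im,ci=snap('wrist','w12'); print([np.where(green(im)[:,k])[0][[0,-1]] for k in(250,257,265)])
E
```

```text
cell centre in bay mm [24.8 -1.7 52.3] tilt 19.8 yaw 6.7 f [ 0.7 -0.  -1.3] 0.338 29.5
(25, 25, 20) [0.36, 0.06, 1.03] [0.0, -0.2, -0.3] n>= 2
(-3.5, 13, 20) [1.24, -0.0, 0.06] [0.0, 0.0, 0.0] n>= 2
(-4.5, 11.3, 20) [0.06, 0.0, 0.05] [0.0, 0.0, 0.0] n>= 1
[array([192, 327]), array([191, 328]), array([190, 327])]
```

>>> move_arm([
  [[0.18, 0.06, 0.52], [0, 0, -0.3], 0],
  [[0.18, 0, 0.51], [0, 0, 0], 0],
  [[0, 0, 0], [0, 0, 0], 0],
  [[0.4, 0, 0.02], [0, 0, 0], 0],
  [[0.4, 0, 0.02], [0, 0, 0], 0],
])

```text
clock: 30.18
position: [0.5239, -0.0808, 0.0395]
ee_rot: [-0.061, 0.983, 0.011, 0.173]
ft_force: [2.0, -0.8, 1.4]
grip_width: 0.34
```

>>> move_arm([
  [[0.3, 0, 0.02], [0, 0, 0], 0],
  [[0.14, 0, 0], [0, 0, 0], 0],
  [[0, 0, 0], [0, 0, 0], 0],
  [[0, 0, 0], [0, 0, 0], 0],
])

```text
clock: 30.68
position: [0.5142, -0.0822, 0.0353]
ee_rot: [-0.06, 0.983, 0.011, 0.173]
ft_force: [2.5, -3.0, 5.1]
grip_width: 0.338
```

```bash
python3 - <<'E'
from h import *
c=(-3.5,0,-8.5); where(3,c)
im,ci=snap('wrist','w13'); print([np.where(green(im)[:,k])[0][[0,-1]] for k in(250,257,265)])
E
```

```text
cell centre in bay mm [-3.   0.3 13.4] tilt 20.0 yaw 7.0 f [ 2.5 -3.   5.1] 0.338 30.675
[array([192, 327]), array([192, 328]), array([191, 327])]
```

>>> move_arm([
  [[0.06, 0, 0.08], [0, 0, 0], 0],
  [[0.06, 0, 0.11], [0, 5, 0], 0],
  [[0.05, 0, 0.11], [0, 5, 0], 0],
  [[0.02, 0, 0.12], [0, 5, 0], 0],
  [[0, 0, 0.13], [0, 5, 0], 0],
])

```text
clock: 31.35
position: [0.5143, -0.0823, 0.023]
ee_rot: [-0.061, 0.998, -0.001, -0.001]
ft_force: [-6.2, 3.1, 50.6]
grip_width: 0.338
```

>>> move_arm([
  [[0, 0, 0.05], [0, 0, 0], 0],
  [[0, 0, 0.03], [0, 0, 0], 0],
  [[0, 0, 0], [0, 0, 0], 0],
  [[0, 0, 0], [0, 0, 0], 0],
])

```text
clock: 31.85
position: [0.5168, -0.082, 0.0229]
ee_rot: [-0.062, 0.998, -0.001, 0.003]
ft_force: [-2.0, 1.7, 44.6]
grip_width: 0.335
```

```bash
python3 - <<'E'
from h import *
c=(-3.5,0,-8.5); where(3,c)
E
```

```text
cell centre in bay mm [2.7 0.2 0.5] tilt 0.4 yaw 7.1 f [-2.   1.7 44.6] 0.335 31.85
```

>>> move_arm([
  [[0, 0, -0.05], [0, 0, 0], 0.5],
  [[0, 0, 0], [0, 0, 0], 0.5],
  [[0, 0, 0], [0, 0, 0], 0.5],
  [[0, 0, -0.5], [0, 0, 0], 0.5],
  [[0, 0, -1], [0, 0, 0], 0.5],
])

```text
clock: 32.48
position: [0.5114, -0.0818, 0.0567]
ee_rot: [-0.062, 0.998, 0.001, -0.002]
ft_force: [0.9, -0.7, 0.1]
grip_width: 0.497
```

>>> move_arm([
  [[0, 0, -1], [0, 0, 0], 0.5],
  [[0, 0, -1], [0, 0, 0], 0.5],
  [[0, 0, -1], [0, 0, 0], 0.5],
  [[0, 0, -1], [0, 0, 0], 0.5],
  [[0, 0, 0], [0, 0, 0], 0.5],
])

```text
clock: 33.1
position: [0.5135, -0.0821, 0.1591]
ee_rot: [-0.062, 0.998, -0.0, 0.001]
ft_force: [-0.2, 0.4, -0.2]
grip_width: 0.497
```

```bash
python3 - <<'E'
from h import *
im,ci=snap('wrist','w14')
cv2.imwrite('pics/w14c.png',cv2.resize(im[90:260,100:440],(800,400),interpolation=cv2.INTER_CUBIC)[:,:,::-1])
# white strip front/top edge
hsv=cv2.cvtColor(im,cv2.COLOR_RGB2HSV); m=((hsv[...,1]<50)&(hsv[...,2]>190)).astype(np.uint8)
n,l,s,c=cv2.connectedComponentsWithStats(m)
for i in range(1,n):
    if s[i,4]>150 and s[i,2]>60 and s[i,3]<20:
        p=onz(ci,*c[i],.041); d=p-B2; print(s[i],c[i],'tray xy',d@X,d@Y)
P,Q=pose(); print(P)
f=7; print(goto(B2-.1*X+Z*(.15-.031),-Z,Y))
E
```

```text
[ 0.51276385 -0.08203847  0.15761758]
(array([3.81, 2.46, 0.31]), array([ 0. , -0. ,  0.1]))
```

View pics/w14c.png

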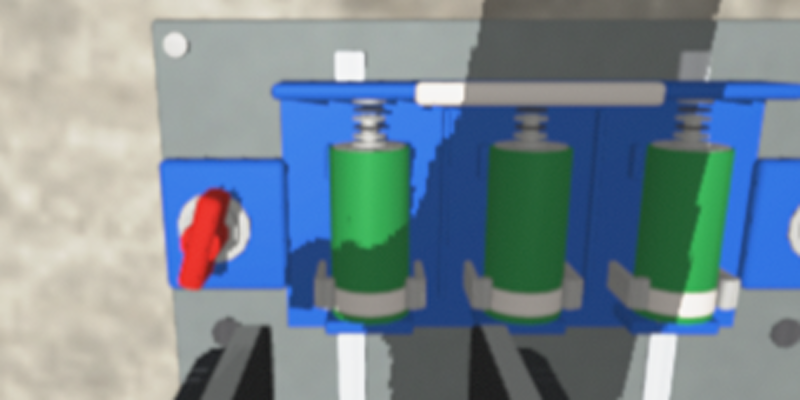

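All three cells lie alike in bays 3, 2 and 1, at (370,235), (530,235) and (685,235), each between its jaws. Now I push the tray with closed fingers.

>>> move_arm([
  [[0.95, 0.61, 0], [0, 0, 0], 0],
  [[0.95, 0.61, 0], [0, 0, 0], 0],
  [[0.95, 0.61, 0], [0, 0, 0], 0],
  [[0.95, 0.61, 0.2], [0, 0, 0], 0],
  [[0, 0, 0.2], [0, 0, 0], 0],
], squeeze=40)

```text
clock: 33.78
position: [0.409, -0.0327, 0.1461]
ee_rot: [-0.062, 0.998, 0.0, -0.002]
ft_force: [0.5, 0.7, 0.6]
grip_width: 0.001
```

>>> move_arm([
  [[0, 0, 1], [0, 0, 0], 0],
  [[0, 0, 1], [0, 0, 0], 0],
  [[0, 0, 1], [0, 0, 0], 0],
  [[0, 0, 1], [0, 0, 0], 0],
  [[0, 0, 0.9], [0, 0, 0], 0],
])

```text
clock: 34.4
position: [0.4103, -0.0333, 0.0229]
ee_rot: [-0.062, 0.998, 0.001, -0.002]
ft_force: [0.6, 0.1, 0.3]
grip_width: 0.001
```

>>> move_arm([
  [[-0.4, 0, 0], [0, 0, 0], 0],
  [[-0.4, 0, 0], [0, 0, 0], 0],
  [[-0.2, 0, 0], [0, 0, 0], 0],
  [[0, 0, 0], [0, 0, 0], 0],
])

```text
clock: 34.9
position: [0.436, -0.0299, 0.0249]
ee_rot: [-0.062, 0.998, 0.0, -0.001]
ft_force: [-0.4, 0.1, 0.1]
grip_width: 0.0
```

```bash
cat >> h.py <<'E'
def tool():
    P,Q=pose(); d=P-B2; o=get_obs(); print('TCP tray mm',(1000*np.array([d@X,d@Y])).round(1),'z',round(P[2]*1000,1),'q',Q.as_quat().round(3),'f tray',(o['ft_force']@X).round(1),(o['ft_force']@Y).round(1),o['ft_force'][2].round(1),'tz',o['torque'].round(2),'w',round(o['grip_width'],3),o['clock'],o['joint_pos'].round(2))
E
python3 -c "
from h import *
tool()"
```

```text
TCP tray mm [-74.6  -0.4] z 24.9 q [-0.062  0.998  0.    -0.001] f tray -0.4 0.1 0.1 tz [-0.03 -0.02  0.03] w 0.0 34.9 [ 0.41  0.2  -0.47  2.13  0.12  0.84  1.56]
```

>>> move_arm([
  [[-0.3, 0, 0], [0, 0, 0], 0],
  [[-0.3, 0, 0], [0, 0, 0], 0],
  [[-0.3, 0, 0], [0, 0, 0], 0],
  [[-0.3, 0, 0], [0, 0, 0], 0],
  [[-0.3, 0, 0], [0, 0, 0], 0],
])

```text
clock: 35.52
position: [0.4716, -0.0257, 0.0241]
ee_rot: [-0.061, 0.998, 0.0, -0.002]
ft_force: [-5.8, -2.5, 3.9]
grip_width: 0.004
```

>>> move_arm([
  [[-0.3, 0, 0], [0, 0, 0], 0],
  [[-0.3, 0, 0], [0, 0, 0], 0],
  [[0, 0, 0], [0, 0, 0], 0],
])

```text
clock: 35.9
position: [0.4876, -0.0236, 0.0242]
ee_rot: [-0.062, 0.998, 0.0, -0.001]
ft_force: [-0.0, 0.8, -0.3]
grip_width: 0.001
```

```bash
python3 -c "
from h import *
tool()"
```

```text
TCP tray mm [-22.6  -0.4] z 24.2 q [-0.062  0.998  0.    -0.001] f tray 0.1 0.8 -0.3 tz [-0.02  0.03 -0.03] w 0.001 35.9 [ 0.36  0.3  -0.45  2.    0.17  0.87  1.51]
```

>>> move_arm([
  [[-0.15, 0, 0], [0, 0, 0], 0],
  [[-0.15, 0, 0], [0, 0, 0], 0],
  [[-0.15, 0, 0], [0, 0, 0], 0],
])

```text
clock: 36.28
position: [0.4931, -0.023, 0.023]
ee_rot: [-0.061, 0.998, -0.0, -0.007]
ft_force: [-32.1, -3.4, 20.3]
grip_width: 0.004
```

>>> move_arm([
  [[-0.1, 0, 0], [0, 0, 0], 0],
  [[-0.1, 0, 0], [0, 0, 0], 0],
])

```text
clock: 36.52
position: [0.4931, -0.0232, 0.0219]
ee_rot: [-0.061, 0.998, -0.001, -0.012]
ft_force: [-49.9, -3.7, 35.6]
grip_width: 0.003
```

```bash
python3 -c "
from h import *
tool()"
```

```text
TCP tray mm [-17.1  -0.6] z 21.9 q [-0.061  0.998 -0.001 -0.012] f tray -50.0 2.4 35.6 tz [-0.95 10.19  0.03] w 0.003 36.525 [ 0.35  0.33 -0.45  1.97  0.18  0.9   1.5 ]
```

>>> move_arm([
  [[0.5, 0, 0], [0, 0, 0], 0],
  [[0.7, 0, 0], [0, 0, 0], 0],
  [[0.5, 0, -1], [0, 0, 0], 0.3],
  [[0, 0, -1], [0, 0, 0], 0.5],
  [[-0.9, 0, -1], [0, 0, 0], 0.5],
])

```text
clock: 37.15
position: [0.4835, -0.0244, 0.1004]
ee_rot: [-0.061, 0.998, -0.0, -0.001]
ft_force: [0.1, -0.4, 0.1]
grip_width: 0.496
```

>>> move_arm([
  [[-0.9, 0, -1], [0, 0, 0], 0.5],
  [[-0.9, 0, -1], [0, 0, 0], 0.5],
  [[-0.8, 0, -1], [0, 0, 0], 0.5],
  [[0, 0, 0], [0, 0, 0], 0.5],
])

```text
clock: 37.65
position: [0.5507, -0.0156, 0.1761]
ee_rot: [-0.062, 0.998, 0.0, 0.001]
ft_force: [-0.5, -1.4, 0.6]
grip_width: 0.501
```

```bash
python3 - <<'E'
from h import *
tool(); im,ci=snap('wrist','w15'); cv2.imwrite('pics/w15.png',cv2.resize(im,(768,576),interpolation=cv2.INTER_CUBIC)[:,:,::-1])
def reds(im,ci,amin):
    r,g,b=[im[...,k].astype(int) for k in range(3)]
    n,l,s,c=cv2.connectedComponentsWithStats(((r>110)&(g<70)&(b<70)).astype(np.uint8))
    for i in range(1,n):
        if s[i,4]>amin and s[i,4]<1500:
            p=onz(ci,*c[i],.045); d=p-B2; print('red',s[i],c[i].round(1),p[:2].round(4),'tray',(d@X).round(4),(d@Y).round(4))
reds(im,ci,150); t,ct=snap('top','t15'); reds(t,ct,20)
E
```

```text
TCP tray mm [41.  -0.1] z 176.1 q [-0.062  0.998  0.     0.001] f tray -0.7 -1.4 0.6 tz [ 0.01  0.06 -0.01] w 0.501 37.65 [ 0.36  0.24 -0.48  1.71  0.12  1.21  1.55]
red [118 175  22  38 570] [128.2 192.8] [ 0.5752 -0.137 ] tray 0.0505 -0.1235
red [374 174  25  39 620] [385.9 192.8] [0.5451 0.1065] tray 0.0503 0.1217
red [471 306  25  17 189] [482.8 313.6] [0.6638 0.2414] tray 0.1846 0.2412
red [248   0  73  24 568] [265.3   8.7] [ 1.0977 -0.0549] tray 0.5791 -0.1057
red [304   0  65  35 947] [349.   17.7] [ 1.0645 -0.3096] tray 0.5151 -0.3545
red [273  14  24   8 116] [282.5  18.1] [ 1.0674 -0.1067] tray 0.5428 -0.1535
red [248  24   9  13  61] [250.7  32.2] [ 1.0255 -0.0087] tray 0.5131 -0.0511
red [275  30  19   8  46] [283.4  32.9] [ 1.0212 -0.1081] tray 0.4968 -0.1492
red [316  35  17   3  27] [324.6  36.3] [ 1.0081 -0.2334] tray 0.4684 -0.2721
red [269  43  24   1  24] [280.5  43. ] [ 0.9901 -0.0985] tray 0.4671 -0.1359
red [314  42  23   1  23] [325.  42.] [ 0.9904 -0.234 ] tray 0.4508 -0.2705
red [309  49  25   1  25] [321.  49.] [ 0.969  -0.2212] tray 0.4311 -0.2551
red [268  93  23   4  63] [279.2  94.6] [ 0.8313 -0.0904] tray 0.3104 -0.1085
red [160 126  11   7  35] [165.2 128.8] [0.7349 0.255 ] tray 0.2568 0.2461
red [150 141  11   7  26] [154.5 144.2] [0.6888 0.2877] tray 0.215 0.2841
red [296 172   4  12  34] [297.6 177.4] [ 0.5792 -0.1394] tray 0.0542 -0.1265
red [212 184   6  12  39] [214.4 189.7] [0.5481 0.1104] tray 0.0537 0.1253
red [428 212  31  27 504] [440.2 222.5] [ 0.4342 -0.5615] tray -0.1411 -0.5277
red [ 25 221  19  28 175] [ 33.5 234.8] [0.4265 0.6488] tray -0.0013 0.6745
red [ 71 249  40   9 125] [ 90.2 252. ] [0.3717 0.4812] tray -0.0762 0.5148
red [ 73 254  39  15 130] [ 92.5 262.3] [0.3413 0.4747] tray -0.1071 0.5121
```

View pics/w15.png

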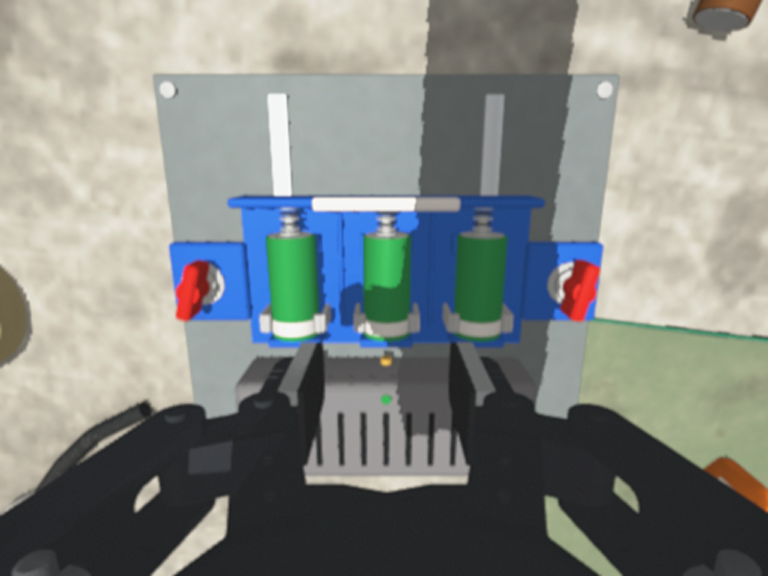

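Wrist view: the tray has moved in, with the cells still clipped. The rear edge at v≈343 sits just below the dock front at v≈358, so I check the travel with the strip edge before and after.

```bash
python3 - <<'E'
from h import *
def strip(f,us):
    im,ci=load(f); out=[]
    for u in us:
        for v in range(40,200):
            w=im[v,u].astype(int)
            if w.min()>150 and w.max()-w.min()<30:
                # first white row of a run bounded by blue below
                k=v
                while im[k,u].min()>150 and k<v+30: k+=1
                below=im[min(k+2,383),u].astype(int)
                if 4<=k-v<=14 and below[2]>below[0]+50:
                    a=[onz(ci,u,t-.5,.041)-B2 for t in(v,k)]; out.append([a[0]@X*1000,a[1]@X*1000,(a[0]@Y)*1000]); break
    print(f,np.round(out,1).tolist())
strip('w2',range(185,275,15)); strip('w14',range(280,340,10)); strip('w15',range(215,300,15))
# horizontal lines on the axis in w15: colour profile
im,ci=load('w15')
u=228
for v in range(222,262,2): d=onz(ci,u,v,.02)-B2; print(v,im[v,u],im[v,300],round(d@X*1000))
E
```

```text
w2 [[-63.7, -52.7, -36.0], [-63.6, -52.7, -23.5], [-63.6, -52.7, -10.9], [-63.6, -52.7, 1.6], [-63.6, -52.6, 14.1], [-63.6, -52.6, 26.7]]
w14 [[-58.8, -50.4, -43.0], [-58.8, -50.4, -34.5]]
w15 [[-7.5, 1.6, -39.4], [-7.5, 1.5, -25.7], [-7.5, 1.5, -12.0], [-7.5, 1.5, 15.4]]
222 [ 54 124 234] [ 53  71 112] 90
224 [ 54 124 234] [ 32  60 112] 92
226 [ 58 125 235] [ 32  60 112] 94
228 [113 146 220] [41 61 97] 97
230 [157 166 164] [54 56 57] 99
232 [156 165 162] [47 48 48] 101
234 [158 165 163] [47 48 48] 103
236 [153 160 158] [42 43 43] 106
238 [106 109 108] [42 42 42] 108
240 [80 80 79] [41 42 42] 111
242 [84 83 83] [41 41 40] 113
244 [85 84 85] [37 37 37] 115
246 [85 84 84] [37 37 37] 118
248 [87 86 86] [34 34 33] 120
250 [89 87 87] [34 35 34] 122
252 [89 88 88] [34 34 33] 125
254 [102 100  99] [33 35 33] 127
256 [128 126 126] [32 33 33] 130
258 [147 145 144] [32 32 33] 132
260 [155 153 152] [30 31 31] 135
```

>>> move_arm([
  [[1, 0, 0.5], [0, 0, 0], 0],
  [[1, 0, 1], [0, 0, 0], 0],
  [[1, 0, 1], [0, 0, 0], 0],
  [[0.3, 0, 1], [0, 0, 0], 0],
  [[0, 0, 1], [0, 0, 0], 0],
])

```text
clock: 38.38
position: [0.4645, -0.0268, 0.0605]
ee_rot: [-0.061, 0.998, 0.0, -0.002]
ft_force: [-0.1, -0.4, -0.1]
grip_width: -0.001
```

>>> move_arm([
  [[0, 0, 1], [0, 0, 0], 0],
  [[0, 0, 0.35], [0, 0, 0], 0],
  [[0, 0, 0], [0, 0, 0], 0],
  [[-0.3, 0, 0], [0, 0, 0], 0],
  [[0, 0, 0], [0, 0, 0], 0],
])

```text
clock: 39.0
position: [0.4749, -0.0252, 0.0289]
ee_rot: [-0.062, 0.998, 0.0, -0.0]
ft_force: [-0.3, 0.6, 0.2]
grip_width: -0.003
```

```bash
python3 -c "
from h import *
tool()"
```

```text
TCP tray mm [-35.4  -0.4] z 28.9 q [-0.062  0.998  0.    -0.   ] f tray -0.2 0.6 0.2 tz [-0.01  0.01 -0.03] w -0.003 39.0 [ 0.38  0.27 -0.46  2.03  0.16  0.87  1.53]
```

>>> move_arm([
  [[-0.3, 0, 0], [0, 0, 0], 0],
  [[-0.3, 0, 0], [0, 0, 0], 0],
  [[-0.1, 0, 0], [0, 0, 0], 0],
  [[0, 0, 0], [0, 0, 0], 0],
])

```text
clock: 39.5
position: [0.4911, -0.023, 0.0279]
ee_rot: [-0.062, 0.998, 0.0, -0.001]
ft_force: [0.0, 0.2, 0.5]
grip_width: 0.0
```

>>> move_arm([
  [[-0.1, 0, 0], [0, 0, 0], 0],
  [[-0.1, 0, 0], [0, 0, 0], 0],
  [[0, 0, 0], [0, 0, 0], 0],
])

```text
clock: 39.88
position: [0.493, -0.023, 0.0273]
ee_rot: [-0.061, 0.998, 0.0, -0.004]
ft_force: [-11.7, -1.4, 8.7]
grip_width: -0.001
```

>>> move_arm([
  [[-0.1, 0, 0], [0, 0, 0], 0],
  [[-0.1, 0, 0], [0, 0, 0], 0],
  [[0, 0, 0], [0, 0, 0], 0],
])

```text
clock: 40.25
position: [0.4931, -0.0231, 0.026]
ee_rot: [-0.061, 0.998, -0.0, -0.009]
ft_force: [-32.1, -3.0, 20.3]
grip_width: 0.003
```

```bash
python3 - <<'E'
from h import *
tool()
im,ci=snap('wrist','w16'); s,_=snap('scene','s16')
cv2.imwrite('pics/s16.png',cv2.resize(s[140:245,185:325],(800,600),interpolation=cv2.INTER_CUBIC)[:,:,::-1])
E
```

```text
TCP tray mm [-17.1  -0.5] z 26.0 q [-0.061  0.998 -0.    -0.009] f tray -32.3 1.0 20.3 tz [-0.66  6.53  0.02] w 0.003 40.25 [ 0.36  0.32 -0.45  1.97  0.18  0.9   1.5 ]
```

View pics/s16.png

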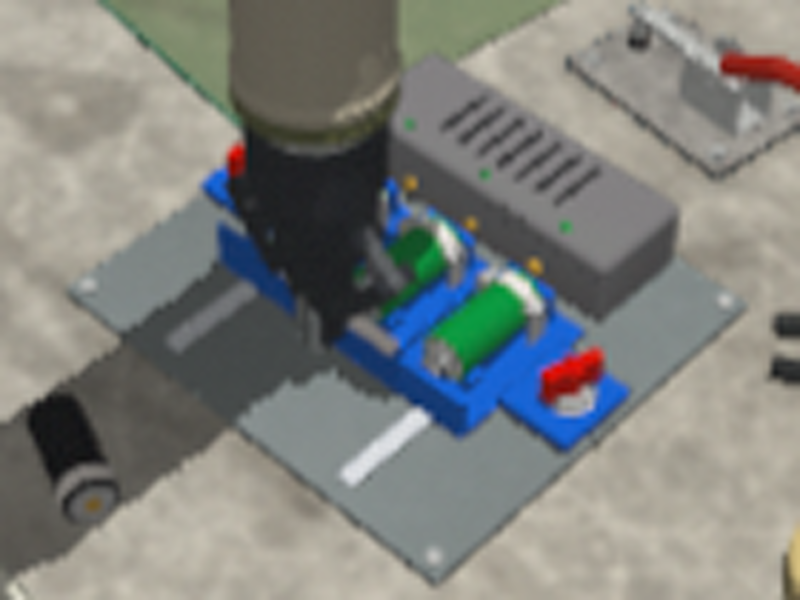

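The tray stalls at the same place twice, TCP −17.1 mm, first at 50 N and then at 32 N. The scene view shows it against the dock contacts. So it is home, and I go to the left bolt.

>>> move_arm([
  [[0.6, 0, 0], [0, 0, 0], 0],
  [[0.4, 0, -0.5], [0, 0, 0], 0],
  [[0, 0, -1], [0, 0, 0], 0.5],
  [[0, 0, -1], [0, 0, 0], 0.5],
  [[0, 0, -1], [0, 0, 0], 0.5],
])

```text
clock: 40.98
position: [0.4764, -0.025, 0.1165]
ee_rot: [-0.062, 0.998, 0.0, -0.001]
ft_force: [-0.1, -0.5, -0.5]
grip_width: 0.501
```

>>> move_arm([
  [[-1, 0.99, -0.6], [0, 0, 0], 0.5],
  [[-1, 0.99, 0], [0, 0, 0], 0.5],
  [[-1, 0.99, 0], [0, 0, 0], 0.5],
  [[-1, 0.99, 0], [0, 0, 0], 0.5],
  [[-1, 0.99, 0], [0, 0, 0], 0.5],
])

```text
clock: 41.6
position: [0.5859, 0.114, 0.1305]
ee_rot: [-0.061, 0.998, 0.0, -0.001]
ft_force: [-0.4, -0.5, 1.0]
grip_width: 0.497
```

>>> move_arm([
  [[0, 0, 0], [0, 0, 0], 0.5],
  [[0, 0, 0], [0, 0, 0], 0.5],
])

```text
clock: 41.85
position: [0.5849, 0.1126, 0.1302]
ee_rot: [-0.062, 0.998, 0.0, -0.001]
ft_force: [0.9, -0.1, -0.8]
grip_width: 0.499
```

```bash
cat >> h.py <<'E'
def wing(f):
    im,ci=load(f); r,g,b=[im[...,k].astype(int) for k in range(3)]
    n,l,s,c=cv2.connectedComponentsWithStats(((r>100)&(g<75)&(b<75)).astype(np.uint8))
    for i in range(1,n):
        if 200<s[i,4]<6000:
            rr=cv2.minAreaRect(np.argwhere(l==i)[:,::-1].astype(np.float32)); p=onz(ci,*rr[0],.045); d=p-B2; q=[onz(ci,*t,.05)-B2 for t in cv2.boxPoints(rr)]
            print('red',s[i],c[i].round(1),'centre tray mm',(1000*d@X).round(1),(1000*d@Y).round(1),[(round(1000*t@X,1),round(1000*t@Y,1)) for t in q])
E
python3 - <<'E'
from h import *
tool(); snap('wrist','w17'); wing('w17')
E
```

```text
TCP tray mm [ 90.6 123. ] z 130.2 q [-0.062  0.998  0.    -0.001] f tray 0.9 -0.2 -0.8 tz [ 0.05 -0.05 -0.03] w 0.499 41.85 [ 0.16  0.4  -0.53  1.64  0.21  1.17  1.27]
red [251 125  20  49 684] [260.5 149.1] centre tray mm 52.4 124.7 [(np.float64(34.3), np.float64(117.6)), (np.float64(34.3), np.float64(131.5)), (np.float64(70.0), np.float64(131.9)), (np.float64(70.0), np.float64(117.5))]
```

```bash
python3 - <<'E'
from h import *
im,ci=load('w2')
for u,v in((170,278),(531,277)):
    d=onz(ci,u/1.5,v/1.5,.008)-B2; print('w2',d@X*1000,d@Y*1000)
im,ci=load('w4')
for u,v in((119,352),(477,352)):
    d=onz(ci,u/1.5,v/1.5,.008)-B2; print('w4',d@X*1000,d@Y*1000)
im,ci=load('w14')
for u,v in((228,331),(785,331)):
    d=onz(ci,100+u*340/800,90+v*170/400,.008)-B2; print('w14',d@X*1000,d@Y*1000)
E
```

```text
w2 53.45432414572891 -126.3376201099585
w2 53.331294757870225 125.39287220837353
w4 52.29682970920743 -126.16028622295727
w4 53.04899098738665 124.93774232686663
w14 52.32591437499771 -126.13036403211802
w14 52.157130999813354 124.37359749110395
```

The base plate holes lie at tray x ≈ 52.7 mm and the left bolt is now at 52.4 mm, which confirms the tray is home. Gripping the left wing.

>>> move_arm([
  [[0.76, 0.04, 0], [0, 0, 0], 0.4],
  [[0.76, 0.03, 0.5], [0, 0, 0], 0.4],
  [[0, 0, 0.9], [0, 0, 0], 0.4],
  [[0, 0, 0.9], [0, 0, 0], 0.4],
  [[0, 0, 0.9], [0, 0, 0], 0.4],
], squeeze=40)

```text
clock: 42.52
position: [0.547, 0.1088, 0.0502]
ee_rot: [-0.061, 0.998, -0.0, -0.001]
ft_force: [0.3, -0.8, -0.0]
grip_width: 0.401
```

>>> move_arm([
  [[0, 0, 0.7], [0, 0, 0], 0.4],
  [[0, 0, 0.2], [0, 0, 0], 0.4],
  [[0, 0, 0], [0, 0, 0], 0.4],
  [[0, 0, 0], [0, 0, 0], 0.4],
])

```text
clock: 43.02
position: [0.5476, 0.1103, 0.0288]
ee_rot: [-0.062, 0.998, 0.0, -0.0]
ft_force: [-0.4, -0.1, 0.4]
grip_width: 0.4
```

```bash
python3 -c "
from h import *
tool()"
```

```text
TCP tray mm [ 53.3 125.3] z 28.8 q [-0.062  0.998  0.    -0.   ] f tray -0.4 -0.1 0.4 tz [-0.03  0.01 -0.  ] w 0.4 43.025 [ 0.15  0.44 -0.52  1.82  0.26  0.95  1.22]
```

>>> move_arm([
  [[0, 0, 0], [0, 0, 0], 0.1],
  [[0, 0, 0], [0, 0, 0], 0],
  [[0, 0, 0], [0, 0, 0], 0],
  [[0, 0, 0], [0, 0, 0], 0],
])

```text
clock: 43.52
position: [0.5473, 0.1107, 0.0286]
ee_rot: [-0.062, 0.998, 0.0, -0.001]
ft_force: [-1.9, 1.2, 5.7]
grip_width: 0.104
```

>>> move_arm([
  [[0, 0, 0], [0, 0, 10], 0],
  [[0, 0, 0], [0, 0, 10], 0],
  [[0, 0, 0], [0, 0, 10], 0],
  [[0, 0, 0], [0, 0, 0], 0],
])

```text
clock: 44.02
position: [0.5473, 0.1105, 0.0286]
ee_rot: [0.2, 0.98, 0.0, -0.001]
ft_force: [-2.1, -0.2, 5.5]
grip_width: 0.109
```

```bash
python3 -c "
from h import *
tool()"
```

```text
TCP tray mm [ 52.9 125.5] z 28.6 q [ 0.2    0.98   0.    -0.001] f tray -2.1 0.0 5.5 tz [ 0.11  0.39 -0.06] w 0.109 44.025 [ 0.07  0.43 -0.42  1.82  0.21  0.94  0.73]
```

Turning well; I continue to the stop.

>>> move_arm([
  [[0, 0, 0], [0, 0, 10], 0],
  [[0, 0, 0], [0, 0, 10], 0],
  [[0, 0, 0], [0, 0, 10], 0],
  [[0, 0, 0], [0, 0, 10], 0],
  [[0, 0, 0], [0, 0, 10], 0],
])

```text
clock: 44.65
position: [0.5472, 0.1104, 0.0286]
ee_rot: [0.597, 0.803, -0.0, -0.001]
ft_force: [-3.0, -0.9, 6.6]
grip_width: 0.106
```

>>> move_arm([
  [[0, 0, 0], [0, 0, 10], 0],
  [[0, 0, 0], [0, 0, 10], 0],
  [[0, 0, 0], [0, 0, 10], 0],
  [[0, 0, 0], [0, 0, 10], 0],
  [[0, 0, 0], [0, 0, 10], 0],
])

```text
clock: 45.28
position: [0.5469, 0.1104, 0.0285]
ee_rot: [0.88, 0.475, -0.001, -0.001]
ft_force: [-4.7, -0.2, 6.8]
grip_width: 0.102
```

>>> move_arm([
  [[0, 0, 0], [0, 0, 10], 0],
  [[0, 0, 0], [0, 0, 10], 0],
  [[0, 0, 0], [0, 0, 10], 0],
  [[0, 0, 0], [0, 0, 10], 0],
  [[0, 0, 0], [0, 0, 0], 0],
])

```text
clock: 45.9
position: [0.5468, 0.1106, 0.0285]
ee_rot: [0.989, 0.147, -0.001, -0.0]
ft_force: [-4.5, -0.3, 8.7]
grip_width: 0.106
```

```bash
python3 -c "
from h import *
tool()
q=pose()[1].as_quat(); print(np.degrees(2*np.arctan2(q[0],q[1])), get_obs()['torque'])"
```

```text
TCP tray mm [ 52.5 125.6] z 28.5 q [ 0.989  0.147 -0.001 -0.   ] f tray -4.5 0.2 8.7 tz [ 0.03  0.87 -0.03] w 0.106 45.9 [-0.3   0.39  0.02  1.84 -0.01  0.91 -1.55]
163.05935855457327 [ 0.03285587  0.87197689 -0.03270356]
```

>>> move_arm([
  [[0, 0, 0], [0, 0, 3], 0],
  [[0, 0, 0], [0, 0, 3], 0],
  [[0, 0, 0], [0, 0, 0], 0],
])

```text
clock: 46.28
position: [0.5468, 0.1106, 0.0286]
ee_rot: [0.995, 0.098, -0.001, -0.0]
ft_force: [-5.5, -1.0, 8.2]
grip_width: 0.111
```

```bash
python3 -c "
from h import *
tool()
q=pose()[1].as_quat(); print(np.degrees(2*np.arctan2(q[0],q[1])), get_obs()['torque'])"
```

```text
TCP tray mm [ 52.5 125.7] z 28.6 q [ 0.995  0.098 -0.001 -0.   ] f tray -5.6 -0.3 8.2 tz [-0.16  0.96  1.38] w 0.111 46.275 [-0.31  0.39  0.04  1.85 -0.02  0.91 -1.64]
168.8029142448723 [-0.15964801  0.96187184  1.38331378]
```

>>> move_arm([
  [[0, 0, 0], [0, 0, -4], 0],
  [[0, 0, 0], [0, 0, 0], 0.35],
  [[0, 0, 0], [0, 0, 0], 0.35],
  [[0, 0, -0.6], [0, 0, 0], 0.35],
  [[0, 0, -1], [0, 0, 0], 0.35],
])

```text
clock: 46.9
position: [0.5467, 0.1101, 0.0686]
ee_rot: [0.991, 0.131, -0.002, -0.0]
ft_force: [-0.4, -0.7, 0.1]
grip_width: 0.35
```

>>> move_arm([
  [[0, 0, -1], [0, 0, 0], 0.35],
  [[0, 0, -1], [0, 0, 0], 0.35],
  [[0, 0, -0.6], [0, 0, -10.5], 0.4],
  [[0, 0, 0], [0, 0, -10.5], 0.4],
  [[0, 0, 0], [0, 0, -10.5], 0.4],
])

```text
clock: 47.52
position: [0.5476, 0.1102, 0.1344]
ee_rot: [0.917, 0.398, -0.0, -0.001]
ft_force: [-0.6, 1.0, 0.4]
grip_width: 0.393
```

>>> move_arm([
  [[0, 0, 0], [0, 0, -10.5], 0.4],
  [[0, 0, 0], [0, 0, -10.5], 0.4],
  [[0, 0, 0], [0, 0, -10.5], 0.4],
  [[0, 0, 0], [0, 0, -10.5], 0.4],
  [[0, 0, 0], [0, 0, -10.5], 0.4],
])

```text
clock: 48.15
position: [0.5475, 0.1101, 0.1341]
ee_rot: [0.647, 0.763, -0.0, -0.001]
ft_force: [-0.4, 0.1, 0.1]
grip_width: 0.4
```

>>> move_arm([
  [[0, 0, 0], [0, 0, -10.5], 0.4],
  [[0, 0, 0], [0, 0, -10.5], 0.4],
  [[0, 0, 0], [0, 0, -10.5], 0.4],
  [[0, 0, 0], [0, 0, -10.5], 0.4],
  [[0, 0, 0], [0, 0, -10.5], 0.4],
])

```text
clock: 48.78
position: [0.5475, 0.1101, 0.134]
ee_rot: [0.243, 0.97, 0.0, -0.001]
ft_force: [-0.2, 0.1, 0.0]
grip_width: 0.403
```

>>> move_arm([
  [[0, 0, 0], [0, 0, -10.5], 0.4],
  [[0, 0, 0], [0, 0, -10.5], 0.4],
  [[0, 0, 0], [0, 0, -10.5], 0.4],
  [[0, 0, 0], [0, 0, -5], 0.4],
  [[0, 0, 0], [0, 0, 0], 0.4],
])

```text
clock: 49.4
position: [0.5475, 0.11, 0.1338]
ee_rot: [-0.07, 0.998, 0.0, -0.001]
ft_force: [-0.7, 0.2, -0.1]
grip_width: 0.398
```

```bash
python3 - <<'E'
from h import *
tool(); print(goto(B2+X*.09-Y*.1255+Z*(.13-.031),-Z,Y))
E
```

```text
TCP tray mm [ 53.1 125. ] z 133.8 q [-0.07   0.998  0.    -0.001] f tray -0.6 0.3 -0.1 tz [ 0.03  0.01 -0.02] w 0.398 49.4 [ 0.02  0.29 -0.35  1.74  0.11  1.13  1.35]
(array([ -1.3 , -10.04,   0.15]), array([ 0. , -0.1,  1. ]))
```

>>> move_arm([
  [[-0.13, -0.92, 0], [0, 0, 0], 0.4],
  [[-0.13, -0.92, 0], [0, 0, 0], 0.4],
  [[-0.13, -0.92, 0], [0, 0, 0], 0.4],
  [[-0.13, -0.92, 0], [0, 0, 0], 0.4],
  [[-0.13, -0.92, 0], [0, 0, 0], 0.4],
])

```text
clock: 50.02
position: [0.5797, -0.0022, 0.1334]
ee_rot: [-0.069, 0.998, 0.0, -0.001]
ft_force: [0.0, -0.2, -1.3]
grip_width: 0.399
```

>>> move_arm([
  [[-0.13, -0.92, 0], [0, 0, 0], 0.4],
  [[-0.13, -0.92, 0], [0, 0, 0], 0.4],
  [[-0.13, -0.92, 0], [0, 0, 0], 0.4],
  [[-0.13, -0.92, 0], [0, 0, 0], 0.4],
  [[-0.13, -0.92, 0], [0, 0, 0], 0.4],
])

```text
clock: 50.65
position: [0.6121, -0.1141, 0.133]
ee_rot: [-0.07, 0.998, 0.0, -0.001]
ft_force: [0.4, -0.0, 0.8]
grip_width: 0.397
```

>>> move_arm([
  [[0, -0.84, 0.1], [0, 0, 1], 0.4],
  [[0, 0, 0], [0, 0, 0], 0.4],
  [[0, 0, 0], [0, 0, 0], 0.4],
])

```text
clock: 51.02
position: [0.6146, -0.1327, 0.1301]
ee_rot: [-0.062, 0.998, 0.001, -0.001]
ft_force: [-0.5, 0.0, -0.1]
grip_width: 0.397
```

```bash
python3 - <<'E'
from h import *
tool(); snap('wrist','w18'); wing('w18'); print(goto(B2+X*.0525-Y*.1255+Z*(.0285-.031),-Z,Y))
E
```

```text
TCP tray mm [  90.1 -124.1] z 130.1 q [-0.062  0.998  0.001 -0.001] f tray -0.5 0.1 -0.1 tz [-0.07  0.05 -0.01] w 0.397 51.025 [ 0.3   0.42 -0.21  1.56  0.09  1.17  1.77]
red [244 127  23  47 623] [254.8 150. ] centre tray mm 52.7 -126.8 [(np.float64(69.0), np.float64(-136.0)), (np.float64(34.1), np.float64(-130.9)), (np.float64(35.8), np.float64(-118.0)), (np.float64(70.9), np.float64(-122.5))]
(array([ 1.5 , -0.07,  4.07]), array([ 0.1, -0.1,  0.1]))
```

>>> move_arm([
  [[0.75, -0.05, 0], [0, 0, 0], 0.4],
  [[0.75, -0.04, 0.5], [0, 0, 0], 0.4],
  [[0, 0, 0.9], [0, 0, 0], 0.4],
  [[0, 0, 0.9], [0, 0, 0], 0.4],
  [[0, 0, 0.9], [0, 0, 0], 0.4],
])

```text
clock: 51.7
position: [0.5777, -0.1393, 0.0499]
ee_rot: [-0.062, 0.998, 0.001, -0.001]
ft_force: [0.3, 0.1, -0.5]
grip_width: 0.396
```

>>> move_arm([
  [[0, 0, 0.7], [0, 0, 0], 0.4],
  [[0, 0, 0.15], [0, 0, 0], 0.4],
  [[0, 0, 0], [0, 0, 0], 0.4],
  [[0, 0, 0], [0, 0, 0], 0.4],
])

```text
clock: 52.2
position: [0.5781, -0.1406, 0.0299]
ee_rot: [-0.062, 0.998, 0.0, -0.0]
ft_force: [-0.6, -0.1, 0.5]
grip_width: 0.396
```

>>> move_arm([
  [[0, 0, 0], [0, 0, 0], 0.1],
  [[0, 0, 0], [0, 0, 0], 0],
  [[0, 0, 0], [0, 0, 0], 0],
  [[0, 0, 0], [0, 0, 0], 0],
])

```text
clock: 52.7
position: [0.5776, -0.1397, 0.0295]
ee_rot: [-0.062, 0.998, 0.001, -0.001]
ft_force: [-2.7, 4.2, 5.3]
grip_width: 0.102
```

>>> move_arm([
  [[0, 0, 0], [0, 0, 10], 0],
  [[0, 0, 0], [0, 0, 10], 0],
  [[0, 0, 0], [0, 0, 10], 0],
  [[0, 0, 0], [0, 0, 0], 0],
])

```text
clock: 53.2
position: [0.5776, -0.1394, 0.0295]
ee_rot: [0.2, 0.98, 0.0, -0.001]
ft_force: [-4.0, 5.5, 5.8]
grip_width: 0.107
```

```bash
python3 -c "
from h import *
tool()"
```

```text
TCP tray mm [  52.6 -126.2] z 29.5 q [ 0.2    0.98   0.    -0.001] f tray -3.3 5.9 5.8 tz [ 1.08  0.68 -0.03] w 0.107 53.2 [ 0.24  0.46 -0.1   1.74  0.05  0.95  1.29]
```

>>> move_arm([
  [[0, 0, 0], [0, 0, 10], 0],
  [[0, 0, 0], [0, 0, 10], 0],
  [[0, 0, 0], [0, 0, 10], 0],
  [[0, 0, 0], [0, 0, 10], 0],
  [[0, 0, 0], [0, 0, 10], 0],
])

```text
clock: 53.82
position: [0.5779, -0.1392, 0.0295]
ee_rot: [0.596, 0.803, 0.0, -0.001]
ft_force: [-1.1, 4.8, 3.7]
grip_width: 0.101
```

>>> move_arm([
  [[0, 0, 0], [0, 0, 10], 0],
  [[0, 0, 0], [0, 0, 10], 0],
  [[0, 0, 0], [0, 0, 10], 0],
  [[0, 0, 0], [0, 0, 10], 0],
  [[0, 0, 0], [0, 0, 10], 0],
])

```text
clock: 54.45
position: [0.5783, -0.1392, 0.0296]
ee_rot: [0.88, 0.476, 0.0, -0.001]
ft_force: [-0.4, 4.8, 2.3]
grip_width: 0.106
```

>>> move_arm([
  [[0, 0, 0], [0, 0, 10], 0],
  [[0, 0, 0], [0, 0, 10], 0],
  [[0, 0, 0], [0, 0, 10], 0],
  [[0, 0, 0], [0, 0, 10], 0],
  [[0, 0, 0], [0, 0, 0], 0],
])

```text
clock: 55.08
position: [0.5784, -0.1395, 0.0295]
ee_rot: [0.989, 0.149, -0.0, -0.001]
ft_force: [1.2, 5.2, 3.4]
grip_width: 0.111
```

>>> move_arm([
  [[0, 0, 0], [0, 0, 3], 0],
  [[0, 0, 0], [0, 0, 3], 0],
  [[0, 0, 0], [0, 0, 0], 0],
])

```text
clock: 55.45
position: [0.5784, -0.1395, 0.0296]
ee_rot: [0.995, 0.1, -0.0, -0.0]
ft_force: [0.9, 4.4, 4.7]
grip_width: 0.106
```

```bash
python3 -c "
from h import *
tool()
q=pose()[1].as_quat(); print(np.degrees(2*np.arctan2(q[0],q[1])), get_obs()['torque'])"
```

```text
TCP tray mm [  53.4 -126.5] z 29.6 q [ 0.995  0.1   -0.    -0.   ] f tray 1.4 4.2 4.7 tz [ 1.01 -0.17  1.29] w 0.106 55.45 [-0.16  0.48  0.4   1.76 -0.22  0.94 -1.04]
168.50990221891186 [ 1.01369255 -0.1702966   1.28808084]
```

>>> move_arm([
  [[0, 0, 0], [0, 0, -4], 0],
  [[0, 0, 0], [0, 0, 0], 0.35],
  [[0, 0, 0], [0, 0, 0], 0.35],
  [[0, 0, -0.6], [0, 0, 0], 0.35],
  [[0, 0, -1], [0, 0, 0], 0.35],
])

```text
clock: 56.08
position: [0.577, -0.1409, 0.0696]
ee_rot: [0.991, 0.131, -0.002, -0.0]
ft_force: [-0.4, -0.5, -0.1]
grip_width: 0.351
```

>>> move_arm([
  [[0, 0, -1], [0, 0, 0], 0.35],
  [[0, 0, -1], [0, 0, 0], 0.35],
  [[0, 0, -1], [0, 0, 0], 0.4],
  [[0, -1, -1], [0, 0, 0], 0.4],
  [[0, -1, -1], [0, 0, 0], 0.4],
])

```text
clock: 56.7
position: [0.5645, -0.0925, 0.1959]
ee_rot: [0.991, 0.13, -0.001, -0.0]
ft_force: [0.9, 0.1, -0.4]
grip_width: 0.402
```

>>> move_arm([
  [[0, -1, -0.5], [0, 0, 0], 0.4],
  [[0, -1, 0], [0, 0, 0], 0.4],
  [[0, -1, 0], [0, 0, 0], 0.4],
  [[0, 0, 0], [0, 0, 0], 0.4],
])

```text
clock: 57.2
position: [0.5452, -0.0183, 0.2076]
ee_rot: [0.991, 0.132, -0.001, -0.001]
ft_force: [-0.2, 0.2, 0.1]
grip_width: 0.397
```

```bash
python3 - <<'E'
from h import *
tool(); im,_=snap('wrist','w19'); snap('top','t19'); wing('w19')
cv2.imwrite('pics/w19b.png',cv2.resize(im,(768,576),interpolation=cv2.INTER_CUBIC)[:,:,::-1])
E
```

```text
TCP tray mm [35.2 -2.1] z 207.6 q [ 0.991  0.132 -0.001 -0.001] f tray -0.1 0.2 0.1 tz [-0.02  0.    0.04] w 0.397 57.2 [-0.37  0.17  0.36  1.72 -0.06  1.26 -1.3 ]
red [130 124  19  37 532] [138.9 141.6] centre tray mm 54.2 121.6 [(np.float64(71.3), np.float64(129.1)), (np.float64(73.8), np.float64(111.6)), (np.float64(38.1), np.float64(109.9)), (np.float64(35.4), np.float64(128.0))]
red [366 158  19  36 489] [375.2 175.5] centre tray mm 54.6 -123.9 [(np.float64(71.6), np.float64(-108.3)), (np.float64(74.2), np.float64(-126.3)), (np.float64(38.5), np.float64(-135.6)), (np.float64(35.8), np.float64(-117.1))]
```

View pics/w19b.png

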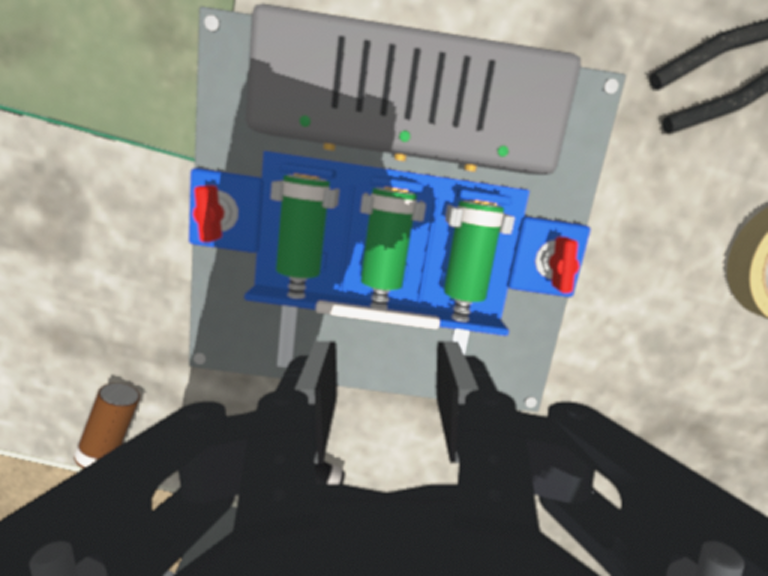

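Final view: all three cells are clipped in their bays at (300,235), (390,235) and (475,250), and the tray is at the dock. Both wings sit about 8° short of a half turn, as expected at 3.0 rad, and the gripper is clear of everything.

```bash
python3 -c "
from h import *
print(hand_in(), get_obs()['clock'])"
```

```text
the job is handed in; nothing more can be done
the job is handed in; nothing more can be done
```

The job is handed in, with no verdict reported, at about 57 s of the 208 s allowed. All three green cells are in bays 1, 2 and 3, button end towards the dock. The tray is pushed home, and both bolts are turned clockwise to their end stops.

**Cells:** The last wrist view shows all three lying between their clip jaws. Before release, the arm put each cell level and fully down, with 37–56 N of pressing force. Its position along the bay read −0.1, 1.2 and 2.7 mm from the bay point. That drift suggests the tray crept in a few millimetres during loading.

**Tray:** It stalled at the same spot in two separate pushes (50 N, then 32 N), and the left bolt now sits over its base-plate hole (52.4 mm against about 52.7 mm). The camera-measured travel disagreed: 52–57 mm instead of 60. I trusted the hard stop and the hole.

**Bolts:** Each was turned about 176° at the gripper until the torque rose to about 1.3 N m, against 0.03 N m just before the left bolt's stop.

**Bystanders and look-alikes:** I did not touch the bystanders or the black and brown look-alikes. I did not measure their positions again at the end.

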